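# Load the card rack, stack the battery packs and switch on

### The job

Set up the bench test: take the circuit cards from the black plastic stand and put each into a slot of its own in the metal rack, tongue end first at a slant so that the tongue goes under the rack's crossbar, then straighten it until it stands upright and fully down in the slot. Stack all the flat battery packs in one square, aligned pile on the raised platform of the black power unit, lined up with the platform. Only when all cards and packs are in place, throw the power unit's switch lever fully over, away from the robot's side; leave the tools and other things on the bench alone and do not let a card fall over.

Things in the scene. Friction and masses are not known exactly. Their poses are not given: they have to be found in the camera images.
- rack: Fixed metal card rack, base 165 x 140 x 10 mm, three slots along its x, 48 mm apart in y. Origin on the bench under the middle slot; z up, x away from the robot within 0.15 rad. Slots are 11 mm wide between 4 mm steel fins with tops 50 mm above the bench; a 6 mm wall closes each at x = +57.5 mm, top 40 mm above the bench. It may swap places with the stand.
- bar (a point): Lower +x edge of the dark crossbar lying across all slots at the rack's -x end, at its middle: rack x = -67 mm, 30 mm above the bench. Bar top 37 mm above the bench, bar from x = -87.5 to -67; slots end at x = -81.5 under it. From bar to end wall is 124.5 mm, less than a level card (134 mm): a slant of about 20 degrees, tongue low, lets the tongue slide under from the +x side.
- slot0 (a point): Point on the floor of a rack slot (rack y = -48 mm, 10 mm above the bench) where a seated card's origin comes; axes as the rack's. A seated card has its tongue under the bar and 2.5 mm of end play either way. Empty at the start.
- slot1 (a point): Point on the floor of a rack slot (rack y = +0 mm, 10 mm above the bench) where a seated card's origin comes; axes as the rack's. A seated card has its tongue under the bar and 2.5 mm of end play either way. Empty at the start.
- slot2 (a point): Point on the floor of a rack slot (rack y = +48 mm, 10 mm above the bench) where a seated card's origin comes; axes as the rack's. A seated card has its tongue under the bar and 2.5 mm of end play either way. Empty at the start.
- stand: Fixed black plastic stand, 120 x 140 mm, where the cards wait upright, tongues towards -x (the robot), in three slots 48 mm apart in y, open at the ends, floor 8 mm and fin tops 38 mm above the bench. Origin on the bench under its middle; x along the slots, away from the robot within 0.15 rad. Cards lift straight out.
- card1: Circuit card standing on edge, about 0.14 kg; may be absent; all alike. Green board: x -55 to 55, 8 mm thick in y, z 0 to 70 mm. Tongue at its bottom -x end: x -79 to -55, z 0 to 12 mm, 8 mm thick. Grey grip bar on top: x -30 to 30, z 70 to 90 mm, 12 mm thick, pinch it across that. Origin: underside, mid-length of the board; z up. Starts in the stand, underside 8 mm above the bench.
- card2: Circuit card standing on edge, about 0.14 kg; may be absent; all alike. Green board: x -55 to 55, 8 mm thick in y, z 0 to 70 mm. Tongue at its bottom -x end: x -79 to -55, z 0 to 12 mm, 8 mm thick. Grey grip bar on top: x -30 to 30, z 70 to 90 mm, 12 mm thick, pinch it across that. Origin: underside, mid-length of the board; z up. Starts in the stand, underside 8 mm above the bench.
- card3: Circuit card standing on edge, about 0.14 kg; may be absent; all alike. Green board: x -55 to 55, 8 mm thick in y, z 0 to 70 mm. Tongue at its bottom -x end: x -79 to -55, z 0 to 12 mm, 8 mm thick. Grey grip bar on top: x -30 to 30, z 70 to 90 mm, 12 mm thick, pinch it across that. Origin: underside, mid-length of the board; z up. Starts in the stand, underside 8 mm above the bench.
- base: Fixed black power unit, 150 (x) x 110 (y) x 40 mm, with a raised grey platform 120 x 66 mm in the middle of its top, surface 44 mm above the bench. Origin on the bench under the platform's centre; x along the platform's long side, away from the robot within 0.12 rad. Its switch lever stands on a small block at x = -125, y = -50 mm of its origin.
- pack1: Flat battery pack, metal with dark ribs, 120 (x) x 66 (y) x 28 mm (z), about 0.35 kg, lying flat on the bench; may be absent; all alike, stacked in any order. Origin at the centre of its underside; x within 0.3 rad of the world's x at the start. Grip across the 66 mm.
- pack2: Flat battery pack, metal with dark ribs, 120 (x) x 66 (y) x 28 mm (z), about 0.35 kg, lying flat on the bench; may be absent; all alike, stacked in any order. Origin at the centre of its underside; x within 0.3 rad of the world's x at the start. Grip across the 66 mm.
- pack3: Flat battery pack, metal with dark ribs, 120 (x) x 66 (y) x 28 mm (z), about 0.35 kg, lying flat on the bench; may be absent; all alike, stacked in any order. Origin at the centre of its underside; x within 0.3 rad of the world's x at the start. Grip across the 66 mm.
- switch (a joint): Switch lever: 0 = off, leaning 0.5 rad to -x of the power unit (towards the robot); 1.0 = fully thrown, leaning 0.5 rad to +x. Starts at 0 to 0.12, stays where it is left, a push of 1 to 2 N at the tip moves it. Hinge along the unit's y, 22 mm above the bench, at x = -125, y = -50 mm of the unit's origin; 60 mm long; on a block 70 (x) x 50 (y) x 25 mm.
- switch_tip (a point): Centre of the black ball (26 mm diameter) at the end of the switch lever, 75 mm above the bench when off or on, 82 mm midway.
Mind the look-alikes: they are no part of the job. Leave any yellow look-alike of the card3 alone.

How it is judged:
By the outcome, as a careful person would: the job done as asked, in the order asked, and still so for the second after the job is handed in, with the robot touching nothing.
Of card1, card2, card3 only 2 to 3 are there at a start; the rules pass over those that are not, and their reading is None.
Of pack1, pack2, pack3 only 2 to 3 are there at a start; the rules pass over those that are not, and their reading is None.
At some moment in a run one of pack1, pack2, pack3 may be knocked a few centimetres aside while the robot is not near it.
It also fails if it takes over 210 s, if anything falls off the work surface, if the arm or the gripper's body presses on something with over 40 N, if the wrist force passes 120 N, or if a joint passes its speed limit or range.

### The arm

A 7-joint arm with a two-finger parallel gripper is mounted at the origin on the work surface. World frame = base frame: x ahead of the robot, y to its left, z up, the work surface at z = 0. Lengths are in m, angles in rad, forces in N, time in s.
With the tool pointing down it reaches from about 0.425 to 0.925 m from the base axis. Payload 6.8 kg.
Tool frame: the origin (TCP) lies midway between the tips of the shut fingers; the grasp point (between the pads) lies 19 mm behind it; z points along the fingers, y is the direction in which the jaws open and shut (so a half turn about z gives the same grasp; the last joint's range is limited). The gripper opens to 88 mm and grips with 3 to 60 N. Pads are 20 mm wide; open, the fingers measure 115 mm over their backs; the gripper's body (75 mm by 178 mm) begins 61 mm behind the grasp point.
Start: joints at [1.016, 0.477, 0.022, 1.555, -0.011, 1.109, -0.083], TCP at [0.292, -0.609, 0.223] pointing down, gripper open.
Joint ranges: [-2.96, 2.96], [-0.34, 2.1], [-1.41, 1.46], [0.24, 2.44], [-1.37, 4.51], [0.17, 1.92], [-2.96, 2.96]. Speed limits (rad/s): [2.39, 2.39, 3.14, 3.14, 3.14, 3.14, 3.14].

### API

Orientations are given as a 3x3 rotation matrix whose columns are the frame's x, y, z axes.
In Python, from plant import ctrl gives the robot as it stands. The module is installed in compiled form; this text tells all that it offers.
- The arm moves only by the tool servo_tool, never from a script. Its argument "motion" is text: rows parted by semicolons, each of 7 numbers parted by spaces: the closure, from -1 (fully open) to 1 (shut), then the shift along the world's x, y, z in m, then the turn, a rotation vector about the world's x, y, z in rad. In form: jaw dx dy dz wx wy wz; .... A call has 1 to 20 rows; each row is the pose to reach, as a shift and turn from the pose commanded when the call began; what a row does not reach only later rows make up. A row lasts 1/10 s, in which the tool goes at most 50 mm and 8.59 degrees, less where a joint would pass 70% of its speed; a pose out of reach is approached as far as the arm can. A call with a gripper value outside its range is refused whole. The fingers move at their own pace and stop on an object; "grip_force" is the grip in N (left out, the last holds). Time passes only in rows, so rows that repeat a pose let the fingers close. It gives the time, the measured TCP pose, the force and the opening at its end, in the units of the state.
- ctrl.observe(): the state, without advancing time (a new reading comes with each control period).
- ctrl.capture(name): name is "scene" or "top"; returns a dict with "image" (480x640x3 uint8, red, green, blue), "z_map" (480x640 float32, m along the optical axis (not along the pixel's ray), 0 where there is no reading), "fovy" (degrees; the focal length in pixels is half the picture's height over the tangent of half this angle, whatever the lens; pixels are square), "cx", "cy" (the principal point, pixels), "dist_coeffs" ([k1, k2, p1, p2, k3] as OpenCV has them; the pictures are not rectified), "T" (4x4, takes a point from camera to world coordinates). Camera axes: x right, y down, z forward; pixel columns grow to the right and rows downward; lengths in m; the calibration is good to about 2 mm. A picture is of the moment at which its call begins.
- ctrl.close_job(): hands the job in, once; it reports no verdict.
The state is a dict: "clock": time; "q": joint angles; "joint_velocities": joint speeds; "joint_efforts": joint torques, N m; "tcp_pos": TCP position; "ee_rot": TCP orientation; "force": force on the tool from outside, world axes, zero at the start; "wrist_torque": the same for the moment, N m; "grip_width": opening from 0.0 (shut) to 1.0 (fully open).
Only numpy, scipy, OpenCV 4.12 (cv2) and the standard library are available. Lean on these libraries where they do the work, as an engineer would, in place of code of your own. Each camera call takes 0.05 s, during which the arm holds its last target. There are 200 camera calls.

## Working session

There is one attempt and no reset: what is moved stays moved. The work goes in short steps, Python scripts to look and compute and a tool call to move; the robot and the scene stay as the last step left them, time stands still between calls to the robot, and variables do not carry over. Pictures are saved under pics/ and viewed, and the job is handed in when it is done.

Besides the shell and the picture viewer there is one more tool, called after "Call:" as a command line: name --argument value ..., lists and objects as JSON in quotes. servo_tool: Moves the arm, as the interface text tells. Its arguments: {"type":"object","properties":{"motion":{"type":"string"},"grip_force":{"type":"number"}},"required":["motion"]}

```bash
mkdir -p pics
cat > h.py <<'E'
import numpy as np, cv2
from plant import ctrl
def cap(n):
    c=ctrl.capture(n); h=c["image"].shape[0]
    f=h/2/np.tan(np.radians(c["fovy"])/2)
    c["K"]=np.array([[f,0,c["cx"]],[0,f,c["cy"]],[0,0,1.]]); c["D"]=np.array(c["dist_coeffs"],float); c["T"]=np.array(c["T"])
    return c
def save(c,n,crop=None,s=1):
    im=c["image"][:,:,::-1]
    if crop: u0,v0,u1,v1=crop; im=im[v0:v1,u0:u1]
    cv2.imwrite(f"pics/{n}.png",cv2.resize(im,None,fx=s,fy=s,interpolation=cv2.INTER_CUBIC))
def rays(c,uv):
    p=cv2.undistortPoints(np.array(uv,float).reshape(-1,1,2),c["K"],c["D"]).reshape(-1,2)
    return np.c_[p,np.ones(len(p))]
def onplane(c,uv,z):
    d=rays(c,uv)@c["T"][:3,:3].T; o=c["T"][:3,3]
    return o+d*((z-o[2])/d[:,2])[:,None]
def cloud(c):
    h,w=c["z_map"].shape; vv,uu=np.mgrid[:h,:w]
    r=rays(c,np.c_[uu.ravel(),vv.ravel()])*c["z_map"].ravel()[:,None]
    return (r@c["T"][:3,:3].T+c["T"][:3,3]).reshape(h,w,3)
E
python3 - <<'E'
from h import *
for n in("scene","top"):
    c=cap(n); save(c,n+"0"); np.savez(n+"0",**c); print(n,c["T"].round(3).tolist(),c["fovy"],c["D"])
print(ctrl.observe())
E
```

```text
scene [[-0.349, 0.517, -0.782, 1.564], [0.937, 0.194, -0.29, 0.378], [0.002, -0.834, -0.552, 0.74], [0.0, 0.0, 0.0, 1.0]] 45.86438680677278 [-0.13406524  0.          0.          0.          0.        ]
top [[0.001, -0.998, 0.07, 0.526], [-1.0, 0.0, 0.015, 0.033], [-0.015, -0.07, -0.997, 1.143], [0.0, 0.0, 0.0, 1.0]] 48.79710424290246 [0.05199428 0.         0.         0.         0.        ]
{'clock': 0.1, 'q': array([ 1.01592652,  0.47773764,  0.02232595,  1.55628895, -0.01151548,
        1.10931077, -0.08311082]), 'joint_velocities': array([ 0.00143371, -0.00085239, -0.00034032, -0.00332252, -0.00260274,
        0.00051942, -0.00014458]), 'joint_efforts': array([ 4.78512768e-03, -5.84085381e+01,  1.54001568e+00, -2.73313129e+01,
       -5.41864370e-02,  1.30681143e-02,  4.08399774e-05]), 'tcp_pos': array([ 0.29141713, -0.608275  ,  0.22179194]), 'ee_rot': array([[ 9.01839698e-01,  4.32070068e-01, -7.84028212e-04],
       [ 4.32070769e-01, -9.01838594e-01,  1.41432423e-03],
       [-9.59797344e-05, -1.61424941e-03, -9.99998692e-01]]), 'force': array([-0.36649319,  0.56017905,  0.21578301]), 'wrist_torque': array([0.06001972, 0.03343863, 0.02994343]), 'grip_width': 1.0024421045211784}
```

View pics/scene0.png

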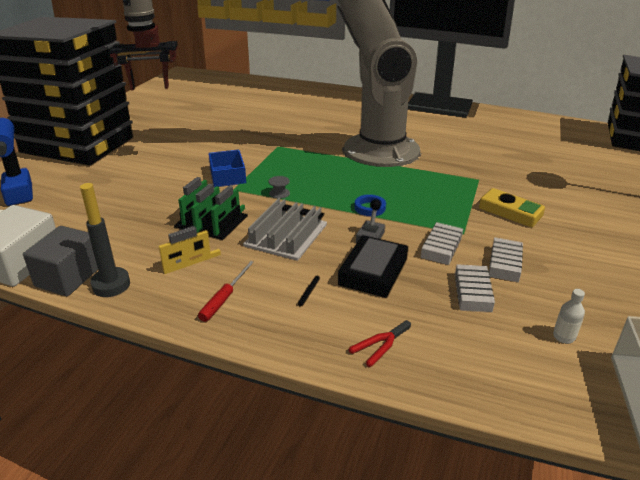

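View pics/top0.png

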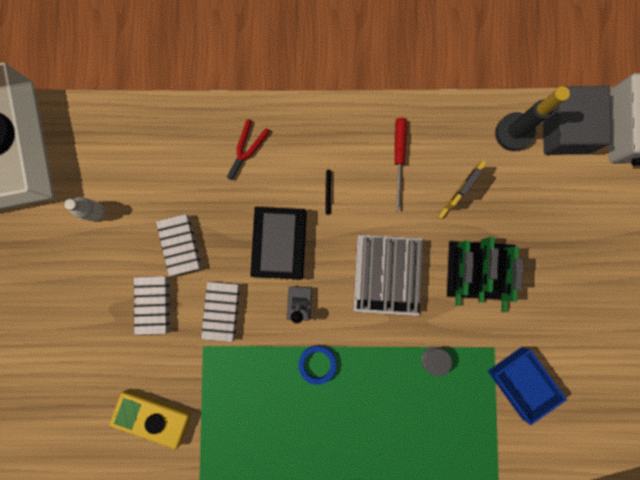

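Three green cards are in the black stand (top ≈ (465,270), (490,265), (513,275)). A yellow look-alike lies at top (462,190), and I'll leave it alone. There are three packs: top (179,245), (151,305), (221,311).

Run:
```python
from h import *
t=dict(np.load("top0.npz")); s=dict(np.load("scene0.npz"))
save(t,"t_rack",(345,220,535,325),4); save(t,"t_base",(125,195,345,345),3.6); save(s,"s_rack",(150,165,350,275),4)
P=cloud(t); im=t["image"]; hsv=cv2.cvtColor(im,cv2.COLOR_RGB2HSV)
z=P[:,:,2]
print("bench z",np.median(z[320:340,330:350]), "std",z[320:340,330:350].std())
def rect(mask,name,zz):
    mask=mask.astype(np.uint8)
    cs,_=cv2.findContours(mask,cv2.RETR_EXTERNAL,cv2.CHAIN_APPROX_NONE)
    for c in cs:
        if cv2.contourArea(c)<60: continue
        w=onplane(t,c.reshape(-1,2),zz)[:,:2]
        (cx,cy),(a,b),an=cv2.minAreaRect((w*1000).astype(np.float32))
        m=np.zeros_like(mask); cv2.drawContours(m,[c],-1,1,-1); m&=mask
        print(name,c.mean(0).round().ravel(),"ctr",round(cx,1),round(cy,1),"size",round(a,1),round(b,1),"ang",round(an,2),"z",np.percentile(z[m>0],[10,50,90]).round(4))
roi=np.zeros(z.shape,bool); roi[200:350,120:535]=1
H,S,V=[hsv[:,:,i] for i in range(3)]
packs=roi&(z>0.015); packs[:,245:]=0
rect(cv2.morphologyEx(packs.astype(np.uint8),cv2.MORPH_CLOSE,np.ones((3,3))),"pack",0.028)
b=roi&(z>0.02); b[:,:245]=0;b[:,320:]=0; b[282:]=0
rect(b,"base",0.04)
pl=b&(V>50); rect(cv2.morphologyEx(pl.astype(np.uint8),cv2.MORPH_OPEN,np.ones((3,3))),"plat",0.044)
sw=roi&(z>0.012); sw[:,:280]=0;sw[:,320:]=0; sw[:284]=0
rect(sw,"swblock",0.025); rect(sw&(V<45),"ball",0.075); rect(sw&(z>0.05),"ballz",0.08)
r=roi&(z>0.005)&(z<0.2); r[:,:345]=0; r[:,430:]=0; rect(r,"rackbase",0.01)
rect(r&(z>0.04),"fins",0.05)
st=roi&(z>0.02); st[:,:440]=0; rect(st,"stand",0.038)
rect(roi&(z>0.085)&(np.arange(640)>440),"grip",0.098)
```

```text
bench z -0.0009106283376332236 std 0.002199771401817222
pack [220. 311.] ctr 464.6 265.1 size 68.3 121.4 ang 85.43 z [0.024  0.0269 0.0297]
pack [151. 305.] ctr 478.1 409.5 size 120.3 71.0 ang 1.62 z [0.0237 0.0268 0.0297]
pack [177. 244.] ctr 604.5 358.2 size 121.0 74.6 ang 14.44 z [0.0237 0.0269 0.0297]
base [278. 242.] ctr 607.9 143.6 size 110.2 151.7 ang 87.11 z [0.0369 0.041  0.0449]
plat [277. 242.] ctr 608.7 144.3 size 66.6 120.9 ang 87.14 z [0.0404 0.0431 0.0459]
swblock [299. 303.] ctr 479.5 100.5 size 49.9 75.6 ang 87.27 z [0.0217 0.0255 0.0841]
ball [297. 316.] ctr 457.4 101.9 size 21.6 22.2 ang 34.11 z [0.0814 0.0856 0.0888]
ballz [296. 315.] ctr 458.6 101.0 size 23.9 28.0 ang 44.94 z [0.0762 0.0848 0.0883]
rackbase [388. 274.] ctr 542.3 -88.0 size 139.4 165.1 ang 86.56 z [0.0075 0.0119 0.0492]
fins [413. 276.] ctr 539.2 -135.4 size 21.7 151.8 ang 87.42 z [0.0438 0.0486 0.0515]
fins [393. 273.] ctr 542.8 -95.0 size 8.5 148.2 ang 87.86 z [0.0432 0.0488 0.052 ]
fins [386. 274.] ctr 542.7 -81.4 size 8.4 148.5 ang 87.13 z [0.0446 0.049  0.0513]
fins [370. 273.] ctr 544.8 -46.8 size 6.7 148.6 ang 86.41 z [0.0439 0.0487 0.0518]
fins [363. 273.] ctr 546.7 -33.1 size 11.1 148.5 ang 85.56 z [0.0456 0.0494 0.052 ]
stand [511. 274.] ctr 544.3 -338.3 size 44.5 113.9 ang 88.44 z [0.0329 0.066  0.0978]
stand [463. 268.] ctr 556.5 -241.8 size 34.8 114.3 ang 88.88 z [0.0324 0.065  0.0976]
stand [487. 266.] ctr 562.5 -290.8 size 39.9 120.4 ang 83.71 z [0.0324 0.0645 0.0977]
grip [518. 273.] ctr 543.2 -330.5 size 17.2 60.8 ang 88.5 z [0.0913 0.0967 0.0996]
grip [469. 266.] ctr 556.6 -236.6 size 13.6 57.1 ang 88.9 z [0.0908 0.097  0.0996]
grip [493. 264.] ctr 562.6 -284.0 size 15.4 61.0 ang 88.7 z [0.09   0.0969 0.0995]
```

View pics/t_rack.png

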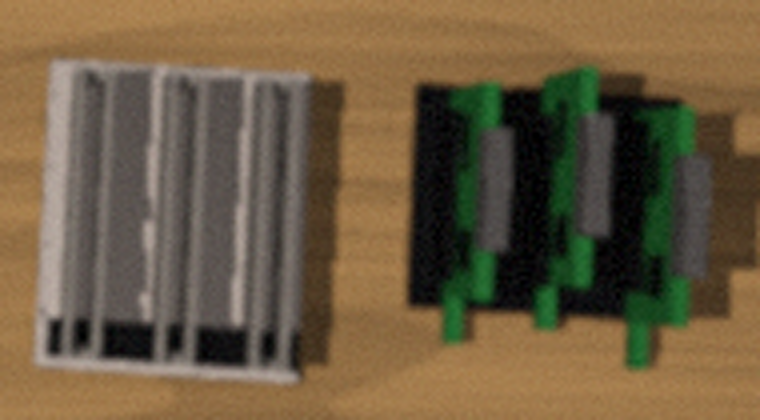

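View pics/t_base.png

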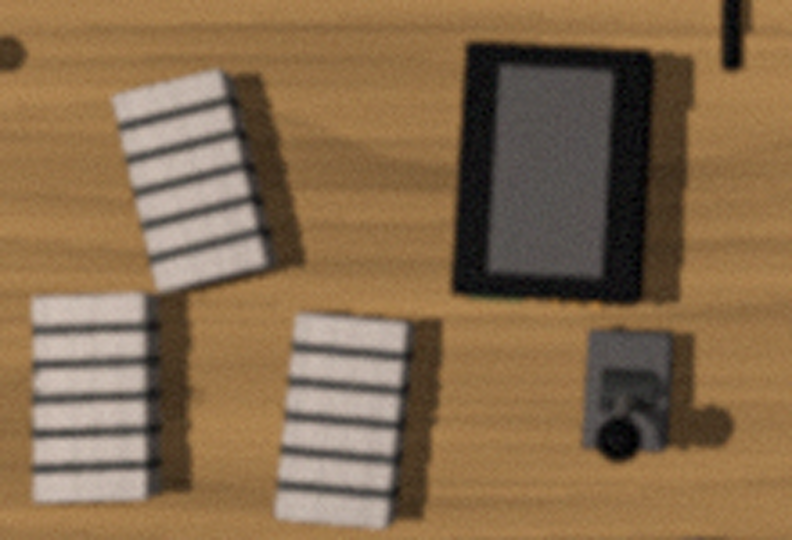

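View pics/s_rack.png

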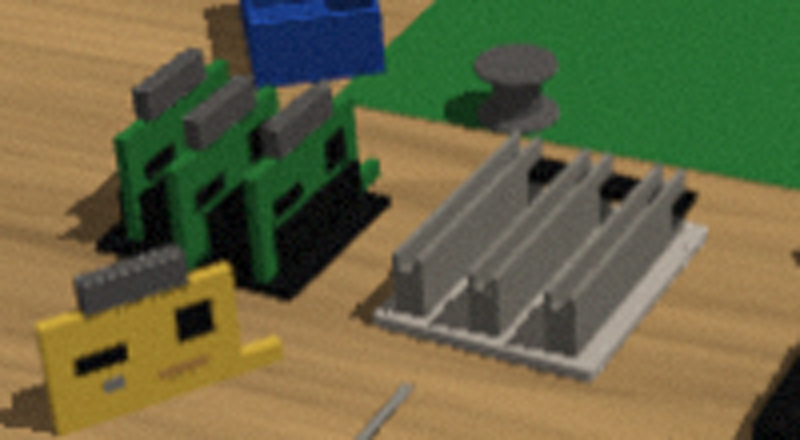

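The top view shows the rack's middle slot near (390,273). The switch ball is at (297,316), leaning toward the robot. The cards' tongues point down the image, which is −x. The first card to take is the one nearest the rack, with its grip bar at top (469,266): green, standing in the black stand, so not the yellow one. Moving to hover above it.

Call:
servo_tool --motion "0.27 0.05 0.07 0.02 0 0 -0.1; 0.27 0.265 0.370 -0.03 0 0 -0.470; 0.27 0.265 0.370 -0.03 0 0 -0.470; 0.27 0.265 0.370 -0.03 0 0 -0.470; 0.27 0.265 0.370 -0.03 0 0 -0.470; 0.27 0.265 0.370 -0.03 0 0 -0.470; 0.27 0.265 0.370 -0.03 0 0 -0.470; 0.27 0.265 0.370 -0.03 0 0 -0.470; 0.27 0.265 0.370 -0.03 0 0 -0.470; 0.27 0.265 0.370 -0.03 0 0 -0.470; 0.27 0.265 0.370 -0.03 0 0 -0.470; 0.27 0.265 0.370 -0.03 0 0 -0.470; 0.27 0.265 0.370 -0.03 0 0 -0.470; 0.27 0.265 0.370 -0.03 0 0 -0.470" --grip_force 30

```text
clock: 1.5
tcp_pos: [0.5556, -0.2408, 0.1929]
ee_rot: [[1.0, -0.026, -0.0], [-0.026, -1.0, -0.001], [-0.0, 0.001, -1.0]]
force: [-0.2, 0.3, -0.4]
grip_width: 0.362
```

```bash
cat > st.py <<'E'
from h import *
from scipy.spatial.transform import Rotation as R
def st():
    o=ctrl.observe(); r=o["ee_rot"]
    print("t",round(o["clock"],2),"tcp",(np.array(o["tcp_pos"])*1000).round(1),"yaw x",round(float(np.arctan2(r[1][0],r[0][0])),4),"z",np.array(r)[:,2].round(4),"F",np.array(o["force"]).round(2),"w",round(o["grip_width"]*88,1))
if __name__=="__main__":
    import sys
    st()
    if len(sys.argv)>1:
        for n in("top","scene"):
            c=cap(n); save(c,sys.argv[1]+n,*( [(345,200,545,330),4] if n=="top" else [(150,110,400,290),3.2]))
E
python3 st.py a
```

```text
t 1.5 tcp [ 555.6 -240.8  192.9] yaw x -0.0264 z [-1.e-04 -7.e-04 -1.e+00] F [-0.25  0.34 -0.43] w 31.8
```

View pics/ascene.png

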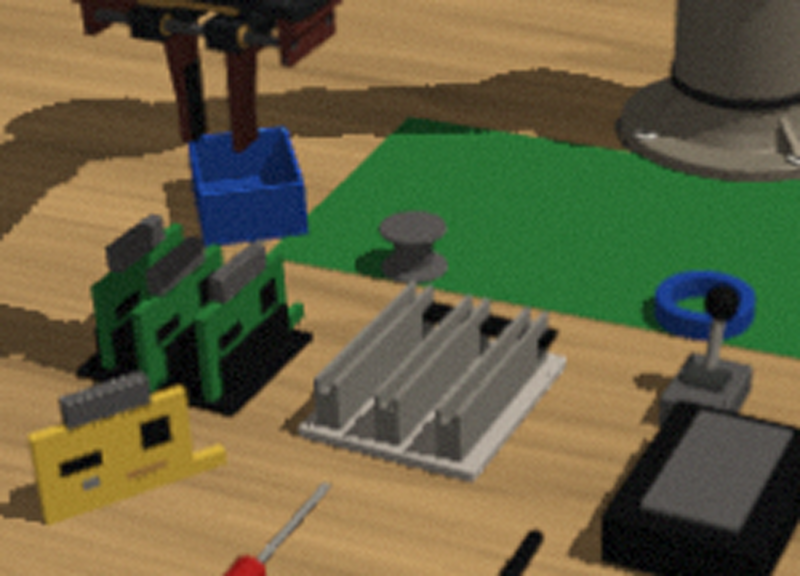

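The scene view shows the fingers above the nearest card and nothing blocking the descent. I'll descend, grip, and read the state before lifting.

Call:
servo_tool --motion "0.27 0.001 0.002 -0.05 0 0 0.003; 0.27 0.001 0.002 -0.09 0 0 0.003; 0.27 0.001 0.002 -0.11 0 0 0.003; 0.27 0.001 0.002 -0.122 0 0 0.003; 0.27 0.001 0.002 -0.122 0 0 0.003; 1 0.001 0.002 -0.122 0 0 0.003; 1 0.001 0.002 -0.122 0 0 0.003; 1 0.001 0.002 -0.122 0 0 0.003; 1 0.001 0.002 -0.122 0 0 0.003; 1 0.001 0.002 -0.122 0 0 0.003; 1 0.001 0.002 -0.122 0 0 0.003" --grip_force 30

```text
clock: 2.7
tcp_pos: [0.5586, -0.2368, 0.072]
ee_rot: [[1.0, -0.021, 0.002], [-0.021, -1.0, -0.0], [0.002, 0.0, -1.0]]
force: [-0.6, 1.2, 6.0]
grip_width: 0.136
```

```bash
python3 st.py b
```

```text
t 2.7 tcp [ 558.6 -236.8   72. ] yaw x -0.0207 z [ 2.1e-03 -4.0e-04 -1.0e+00] F [-0.61  1.21  6.  ] w 12.0
```

View pics/bscene.png

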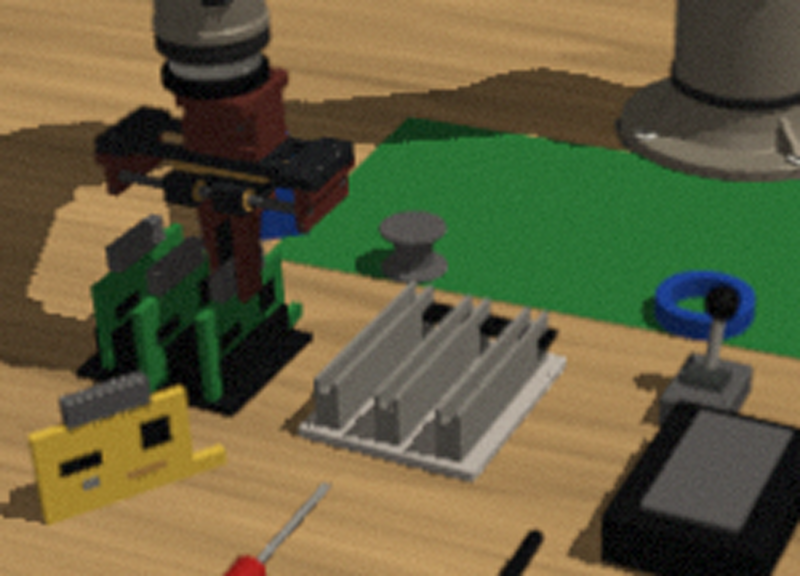

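The card is gripped (opening 12 mm). I'll lift it, carry it over slot2 (the +y slot), and tilt it 20° with the tongue low.

Call:
servo_tool --motion "1 0 0 0.03 0 0 0; 1 0 0 0.06 0 0 0; 1 0 0 0.10 0 0 0; 1 0 0 0.13 0 0 0; 1 -0.002 0.04 0.135 0 0 -0.01; 1 -0.005 0.08 0.135 0 0 -0.02; 1 -0.008 0.12 0.135 0 0 -0.036; 1 -0.011 0.16 0.13 -0.007 -0.12 -0.036; 1 -0.013 0.197 0.12 -0.01 -0.25 -0.036; 1 -0.013 0.197 0.115 -0.0133 -0.3487 -0.036; 1 -0.013 0.197 0.115 -0.0133 -0.3487 -0.036; 1 -0.013 0.197 0.115 -0.0133 -0.3487 -0.036; 1 -0.013 0.197 0.115 -0.0133 -0.3487 -0.036"

```text
clock: 4.1
tcp_pos: [0.5465, -0.0408, 0.1868]
ee_rot: [[0.938, -0.058, 0.342], [-0.055, -0.998, -0.02], [0.343, -0.0, -0.94]]
force: [-0.1, 0.0, -1.2]
grip_width: 0.136
```

```bash
python3 st.py c
```

```text
t 4.1 tcp [546.5 -40.8 186.8] yaw x -0.0585 z [ 0.3419 -0.02   -0.9395] F [-0.14  0.02 -1.16] w 12.0
```

View pics/cscene.png

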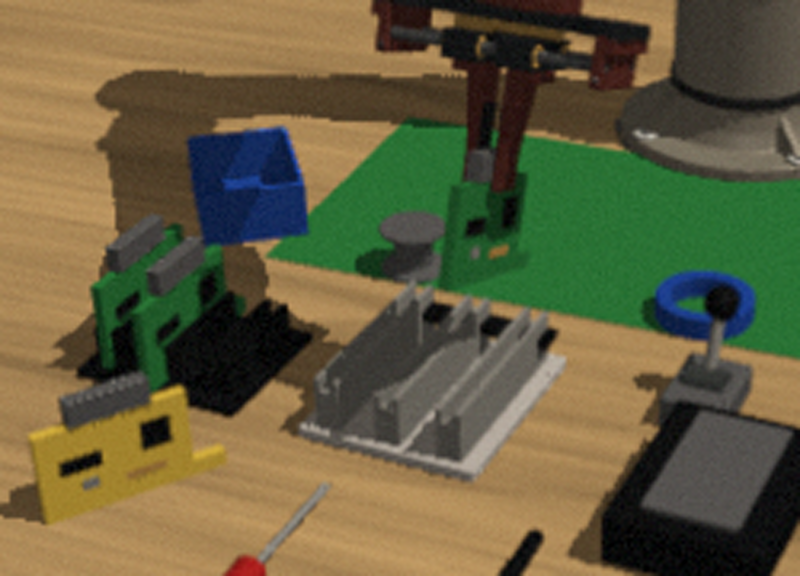

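View pics/ctop.png

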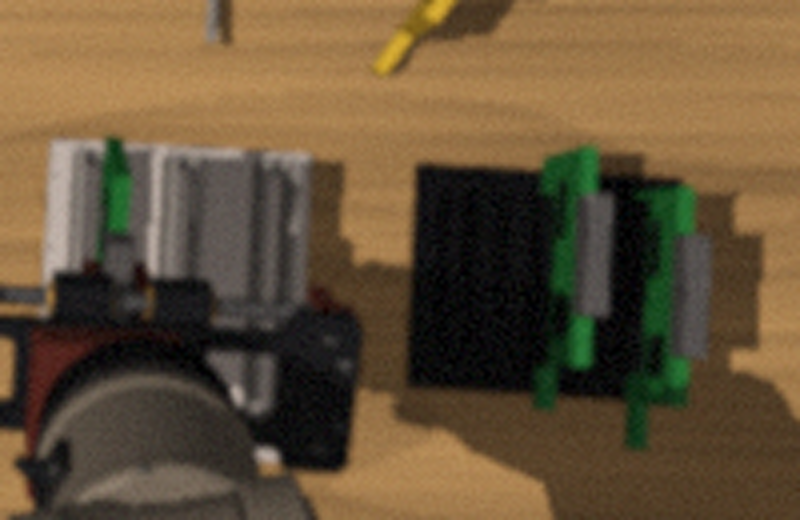

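The card is tilted with its tongue toward the robot, hovering above slot2. Next I'll measure its lateral offset from the slot, using the same camera for both.

```bash
cat > off.py <<'E'
from st import *
RO=np.array([548,-88.2]); Y=-0.056
e=np.array([np.cos(Y),np.sin(Y)]); n=np.array([-e[1],e[0]])
def heldcheck(slot_y):
    o=ctrl.observe(); Rm=np.array(o["ee_rot"]); p=np.array(o["tcp_pos"])*1000
    ax=np.c_[Rm[:,0],-Rm[:,1],-Rm[:,2]]  # card axes
    l=p[:2]-RO; print("tcp in rack x,y:",(l@e).round(1),(l@n-slot_y).round(2),"z",p[2].round(1))
    for nm in("top","scene"):
        c=cap(nm); P=cloud(c)*1000; hsv=cv2.cvtColor(c["image"],cv2.COLOR_RGB2HSV)
        g=(hsv[:,:,0]>45)&(hsv[:,:,0]<80)&(hsv[:,:,1]>110)
        C=(P-p)@ax; C[...,2]+=63
        m=g&(np.abs(C[...,1])<14)&(np.abs(C[...,0])<90)&(C[...,2]>-5)&(C[...,2]<75)
        q=C[m]; print(nm,m.sum(),"card x pct",np.percentile(q[:,0],[1,50,99]).round(1),"y",np.percentile(q[:,1],[5,50,95]).round(1),"z",np.percentile(q[:,2],[1,99]).round(1))
        if nm=="top":
            mm=m&(C[...,2]>62); w=P[mm]; r=(w[:,:2]-RO)@np.c_[e,n]
            if len(r)>8: print(" top edge rack y-slot: mean",(r[:,1].mean()-slot_y).round(2),"slope",np.polyfit(r[:,0],r[:,1],1)[0].round(4),len(r))
if __name__=="__main__":
    import sys; heldcheck(float(sys.argv[1]))
E
python3 off.py 48
python3 - <<'E'
from off import *
# refine slot lines from fin tops in first top image
t=dict(np.load("top0.npz")); P=cloud(t)*1000
L=(P[...,:2]-RO)@np.c_[e,n]
m=(P[...,2]>43)&(P[...,2]<56)&(np.abs(L[...,0]+5)<68)&(np.abs(L[...,1])<75)
y=L[m]; h,b=np.histogram(y[:,1],np.arange(-75,76,2.5)); print([(int(bb),int(k)) for bb,k in zip(b,h) if k>8])
for s in(-48,0,48):
    k=np.abs(y[:,1]-s)<14; q=y[k]; lo=q[q[:,1]<s]; hi=q[q[:,1]>=s]
    print(s,"mean",[v[:,1].mean().round(2) for v in(lo,hi)],"slope",[np.polyfit(v[:,0],v[:,1],1)[0].round(4) for v in(lo,hi)])
E
```

```text
tcp in rack x,y: -4.3 -0.68 z 186.5
top 117 card x pct [25.4 43.6 52.8] y [-4.3 -0.   2.6] z [11.4 71.3]
 top edge rack y-slot: mean -1.93 slope -0.0051 67
scene 664 card x pct [-76.   14.   54.9] y [-1.7  3.9  5.7] z [-2.8 66.7]
[(-60, 16), (-57, 77), (-55, 72), (-45, 10), (-42, 88), (-40, 61), (-10, 77), (-7, 71), (5, 79), (7, 65), (37, 69), (40, 70), (52, 71), (55, 68)]
-48 mean [np.float64(-55.43), np.float64(-40.49)] slope [np.float64(-0.0047), np.float64(-0.0029)]
0 mean [np.float64(-7.71), np.float64(7.23)] slope [np.float64(-0.0035), np.float64(-0.0044)]
48 mean [np.float64(40.04), np.float64(55.01)] slope [np.float64(-0.003), np.float64(-0.0043)]
```

The card is about 1–1.5 mm to −y of the slot centre. I'll shift it +1.2 mm, go down 38 mm to just above the fins, and measure again.

Call:
servo_tool --motion "1 0 0.0012 -0.015 0 0 -0.002; 1 0 0.0012 -0.03 0 0 -0.002; 1 0 0.0012 -0.038 0 0 -0.002; 1 0 0.0012 -0.038 0 0 -0.002; 1 0 0.0012 -0.038 0 0 -0.002; 1 0 0.0012 -0.038 0 0 -0.002"

```text
clock: 4.9
tcp_pos: [0.5453, -0.0386, 0.1484]
ee_rot: [[0.938, -0.059, 0.342], [-0.055, -0.998, -0.02], [0.343, -0.0, -0.939]]
force: [-0.2, 0.1, -1.6]
grip_width: 0.132
```

```bash
sed -i 's/548,-88.2/548,-88.45/; s/Y=-0.056/Y=-0.060/' off.py; python3 off.py 48; python3 st.py d
```

```text
tcp in rack x,y: -5.7 1.6 z 148.4
top 102 card x pct [27.7 43.9 53.6] y [-4.2 -0.3  2.4] z [14.7 71.9]
 top edge rack y-slot: mean 0.6 slope 0.048 62
scene 629 card x pct [-74.6  14.8  54.9] y [-2.   3.8  5.6] z [-1.3 67. ]
t 5.0 tcp [545.2 -38.6 148.4] yaw x -0.0587 z [ 0.3425 -0.0199 -0.9393] F [-0.18  0.23 -1.64] w 11.9
```

View pics/dscene.png

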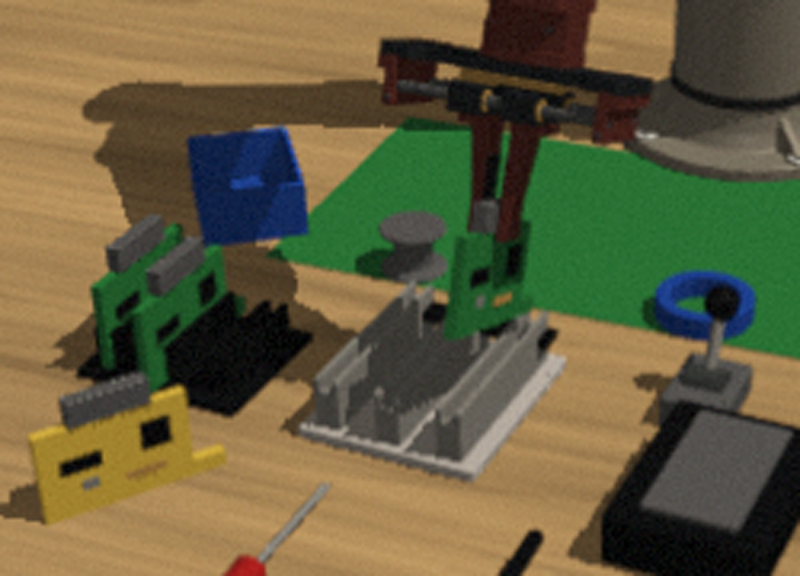

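View pics/dtop.png

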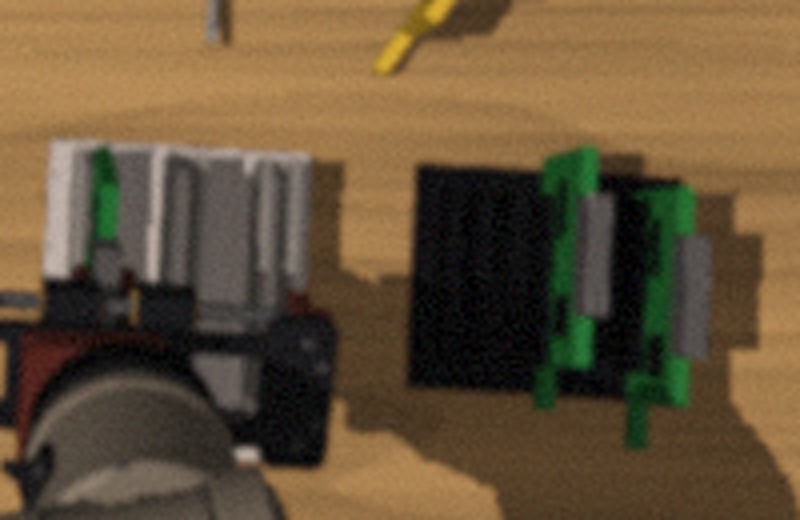

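Call:
servo_tool --motion "1 0 -0.0007 -0.006 0 0 -0.002; 1 0 -0.0007 -0.012 0 0 -0.002; 1 0 -0.0007 -0.018 0 0 -0.002; 1 0 -0.0007 -0.024 0 0 -0.002; 1 0 -0.0007 -0.024 0 0 -0.002; 1 0 -0.0007 -0.024 0 0 -0.002"

```text
clock: 5.7
tcp_pos: [0.5453, -0.039, 0.1239]
ee_rot: [[0.938, -0.06, 0.342], [-0.057, -0.998, -0.02], [0.343, -0.0, -0.939]]
force: [1.0, -0.3, 1.1]
grip_width: 0.137
```

```bash
python3 off.py 48; python3 st.py e
```

```text
tcp in rack x,y: -5.6 1.17 z 123.9
top 98 card x pct [26.1 43.7 53.3] y [-4.5 -0.   2.5] z [12.9 71.4]
 top edge rack y-slot: mean -0.04 slope -0.0149 58
scene 587 card x pct [-59.4  17.   55. ] y [-2.   3.7  5.5] z [-1.4 66.9]
t 5.8 tcp [545.  -39.1 123.9] yaw x -0.0605 z [ 0.342  -0.0205 -0.9395] F [0.88 0.29 0.64] w 11.5
```

View pics/escene.png

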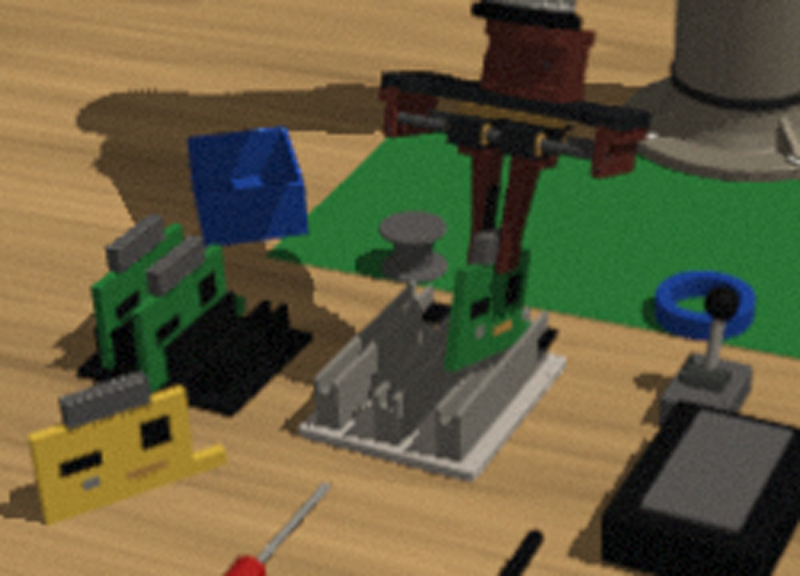

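View pics/etop.png

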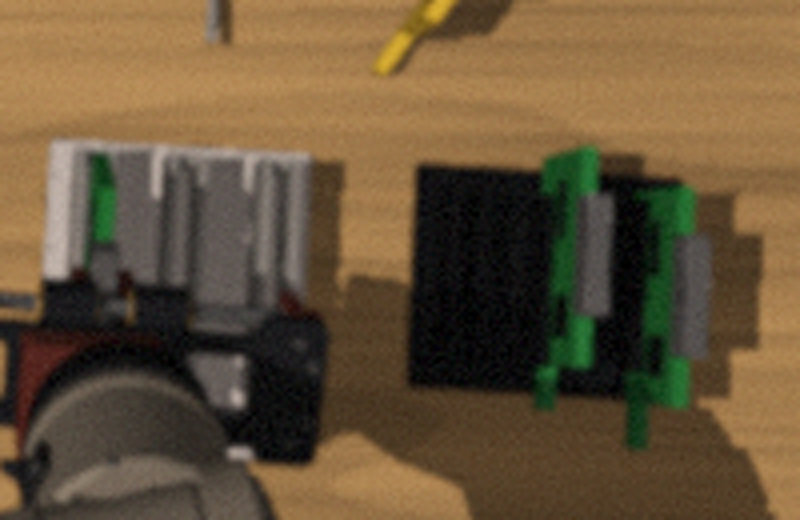

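The tongue is inside slot2 with negligible force. Next I'll lower it to just above the floor, then slide it under the bar.

Call:
servo_tool --motion "1 0 0 -0.006 0 0 0; 1 0 0 -0.012 0 0 0; 1 0 0 -0.018 0 0 0; 1 0 0 -0.023 0 0 0; 1 0 0 -0.023 0 0 0; 1 0 0 -0.023 0 0 0"

```text
clock: 6.5
tcp_pos: [0.5559, -0.039, 0.108]
ee_rot: [[0.93, -0.06, 0.363], [-0.057, -0.998, -0.019], [0.363, -0.003, -0.932]]
force: [12.9, -2.3, 18.1]
grip_width: 0.138
```

```bash
python3 off.py 48; python3 st.py f
```

```text
tcp in rack x,y: 4.9 1.85 z 108.0
top 68 card x pct [28.8 43.9 56.4] y [-4.8 -0.4  2.6] z [37.9 69. ]
 top edge rack y-slot: mean 0.45 slope -0.0724 27
scene 507 card x pct [-68.4  21.8  57.2] y [-1.9  3.6  5.1] z [-3. 69.]
t 6.6 tcp [555.9 -39.  108.1] yaw x -0.0612 z [ 0.3628 -0.0188 -0.9317] F [11.43 -2.37 18.16] w 12.0
```

View pics/fscene.png

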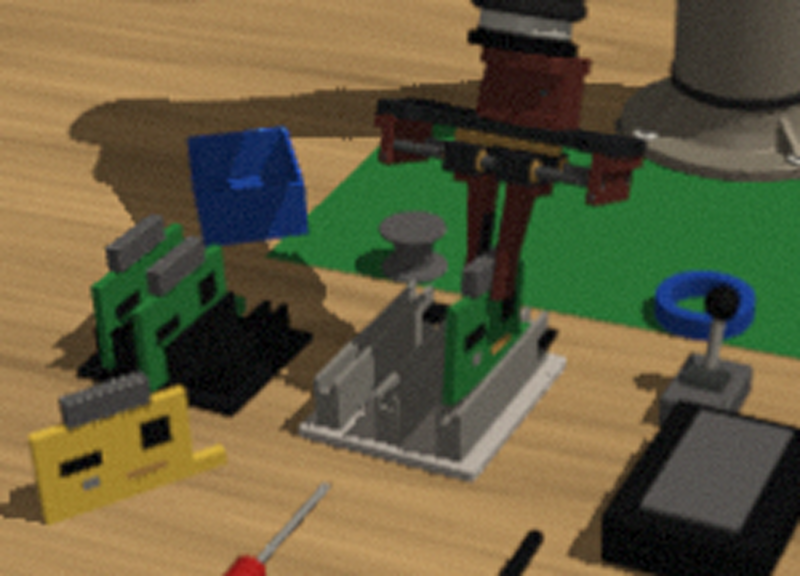

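The contact pushed the card about +10 mm in x, so the tongue is landing on the bar. My rack x is off. I'll back up and measure the bar directly.

Call:
servo_tool --motion "1 0 0 0.006 0 0 0; 1 0 0 0.012 0 0 0; 1 0 0 0.02 0 0 0; 1 0.006 0 0.03 0 0 0; 1 0.012 0 0.03 0 0 0; 1 0.012 0 0.03 0 0 0; 1 0.012 0 0.03 0 0 0"

```text
clock: 7.4
tcp_pos: [0.5564, -0.0393, 0.1302]
ee_rot: [[0.938, -0.061, 0.34], [-0.057, -0.998, -0.021], [0.341, 0.0, -0.94]]
force: [0.3, -0.8, -2.4]
grip_width: 0.136
```

```bash
python3 - <<'E'
from off import *
t=dict(np.load("top0.npz")); P=cloud(t)*1000; V=t["image"].max(2).astype(int)
# bar lies between slot pairs: rack y in -30..-18 and 18..30 ; profile of brightness vs rack x at z=37
vv,uu=np.mgrid[225:325,345:430]; w=onplane(t,np.c_[uu.ravel(),vv.ravel()],0.037)*1000
L=(w[:,:2]-RO)@np.c_[e,n]; val=V[225:325,345:430].ravel(); z=P[225:325,345:430,2].ravel()
k=(np.abs(np.abs(L[:,1])-24)<10)
for x in np.arange(-106,-50,2.5):
    s=k&(np.abs(L[:,0]-x)<1.25); print(x,int(np.median(val[s])),np.median(z[s]).round(1),end=" | ")
print()
for x in np.arange(46,92,2.5):
    s=k&(np.abs(L[:,0]-x)<1.25); print(x,int(np.median(val[s])),np.median(z[s]).round(1),end=" | ")
print("\nwall: slots")
k=(np.abs(L[:,1])<3)|(np.abs(L[:,1]-48)<3)|(np.abs(L[:,1]+48)<3)
for x in np.arange(-106,90,2.5):
    s=k&(np.abs(L[:,0]-x)<1.25); print(x,int(np.median(val[s])),np.median(z[s]).round(1),end=" | ")
E
python3 off.py 48
```

```text
-106.0 142 0.6 | -103.5 153 -0.5 | -101.0 160 0.1 | -98.5 150 -1.1 | -96.0 149 -0.5 | -93.5 150 -1.1 | -91.0 148 0.1 | -88.5 147 -0.5 | -86.0 163 4.7 | -83.5 161 9.2 | -81.0 114 11.1 | -78.5 43 37.5 | -76.0 16 35.8 | -73.5 18 36.0 | -71.0 18 36.6 | -68.5 16 36.2 | -66.0 16 35.3 | -63.5 28 35.7 | -61.0 61 36.3 | -58.5 91 9.5 | -56.0 95 8.8 | -53.5 95 9.6 | -51.0 96 9.9 | 
46.0 88 10.3 | 48.5 88 8.4 | 51.0 88 9.4 | 53.5 87 9.9 | 56.0 89 9.1 | 58.5 86 9.3 | 61.0 88 10.1 | 63.5 88 9.0 | 66.0 95 9.7 | 68.5 123 9.8 | 71.0 149 10.0 | 73.5 148 9.3 | 76.0 145 -1.1 | 78.5 147 -1.2 | 81.0 145 1.1 | 83.5 148 -0.6 | 86.0 152 -0.8 | 88.5 153 0.2 | 91.0 156 -0.8 | 
wall: slots
-106.0 145 -0.5 | -103.5 148 -0.2 | -101.0 158 0.3 | -98.5 156 -1.5 | -96.0 152 -1.5 | -93.5 150 -0.0 | -91.0 143 -0.4 | -88.5 145 0.4 | -86.0 163 3.4 | -83.5 169 8.9 | -81.0 137 11.3 | -78.5 97 40.1 | -76.0 63 39.4 | -73.5 42 36.8 | -71.0 28 36.2 | -68.5 16 36.1 | -66.0 19 37.1 | -63.5 29 37.1 | -61.0 61 34.7 | -58.5 87 9.9 | -56.0 89 9.7 | -53.5 94 9.6 | -51.0 89 11.1 | -48.5 93 9.8 | -46.0 96 9.3 | -43.5 97 10.9 | -41.0 98
[... 305 characters left out ...]
.5 92 10.8 | 14.0 91 9.3 | 16.5 90 10.1 | 19.0 87 9.0 | 21.5 89 10.1 | 24.0 86 9.4 | 26.5 89 9.4 | 29.0 88 9.6 | 31.5 91 10.0 | 34.0 87 7.9 | 36.5 90 10.3 | 39.0 92 8.4 | 41.5 91 9.8 | 44.0 90 10.2 | 46.5 92 8.3 | 49.0 92 9.5 | 51.5 91 11.1 | 54.0 88 10.4 | 56.5 87 10.2 | 59.0 80 10.5 | 61.5 70 10.1 | 64.0 72 35.4 | 66.5 89 38.8 | 69.0 128 39.0 | 71.5 150 8.5 | 74.0 148 8.1 | 76.5 146 0.1 | 79.0 146 -0.9 | 81.5 144 -1.2 | 84.0 148 -1.6 | 86.5 152 -0.1 | 89.0 159 -1.8 | tcp in rack x,y: 5.5 1.58 z 130.2
top 72 card x pct [27.9 42.7 56.6] y [-4.8 -0.1  2.6] z [16.9 65.8]
 top edge rack y-slot: mean -0.12 slope -0.1174 21
scene 573 card x pct [-82.6  14.5  57. ] y [-2.   3.6  5.3] z [-2.7 68.9]
```

The bar spans measured x −80 to −60 and the end wall is at about 66.7, so the rack origin is 6.6 mm further +x than I assumed. Next I'll check whether the card turned in the grip.

```bash
sed -i 's/548,-88.45/554.6,-88.85/' off.py
cat > tilt.py <<'E'
from off import *
def tilt(pic=None):
    o=ctrl.observe(); Rm=np.array(o["ee_rot"]); p=np.array(o["tcp_pos"])*1000
    ax=np.c_[Rm[:,0],-Rm[:,1],-Rm[:,2]]
    c=cap("scene")
    if pic: save(c,pic,(150,110,400,290),3.2)
    # intersect pixel rays with card's +y face plane (card y=+4)
    vv,uu=np.mgrid[100:330,150:450]; uv=np.c_[uu.ravel(),vv.ravel()]
    d=rays(c,uv)@c["T"][:3,:3].T@ax; oo=(c["T"][:3,3]*1000-p)@ax
    s=(4-oo[1])/d[:,1]; X=oo+d*s[:,None]; X[:,2]+=64
    P=cloud(c)[100:330,150:450].reshape(-1,3)*1000; C=(P-p)@ax
    hsv=cv2.cvtColor(c["image"],cv2.COLOR_RGB2HSV)[100:330,150:450].reshape(-1,3)
    g=(hsv[:,0]>45)&(hsv[:,0]<80)&(hsv[:,1]>110)&(abs(C[:,1]-4)<5)&(abs(X[:,0])<95)&(X[:,2]>-12)&(X[:,2]<80)
    q=X[g][:,[0,2]]
    def edge(sel,bax,fun,lo,hi):
        b=np.arange(lo,hi,3); pts=[]
        for a in b:
            k=q[(q[:,bax]>=a)&(q[:,bax]<a+3)]
            if len(k)>2: pts.append((a+1.5,fun(k[:,1-bax])))
        pts=np.array(pts)
        if len(pts)<4: print(sel,"few");return
        f=np.polyfit(pts[:,0],pts[:,1],1); r=pts[:,1]-np.polyval(f,pts[:,0]); ok=abs(r)<2.5
        f=np.polyfit(pts[ok,0],pts[ok,1],1); print(sel,"slope",f[0].round(3),"mid val",np.polyval(f,(lo+hi)/2).round(1),"n",ok.sum())
    edge("x-end",1,np.max,20,62); edge("bottom",0,np.min,-20,50); edge("top",0,np.max,34,54)
    print("minx",q[:,0].min().round(1))
if __name__=="__main__": tilt("g_tilt")
E
python3 tilt.py; python3 off.py 48
```

```text
x-end slope 0.245 mid val 61.5 n 11
bottom slope -0.178 mid val 0.8 n 13
top slope 0.116 mid val 61.7 n 3
minx -85.8
tcp in rack x,y: -1.4 1.59 z 130.1
top 74 card x pct [28.8 42.2 56.5] y [-4.6  0.2  2.5] z [15.9 68.2]
 top edge rack y-slot: mean 0.88 slope -0.0762 25
scene 578 card x pct [-81.1  15.2  56.5] y [-2.1  3.7  5.4] z [-2.6 70.7]
```

View pics/g_tilt.png

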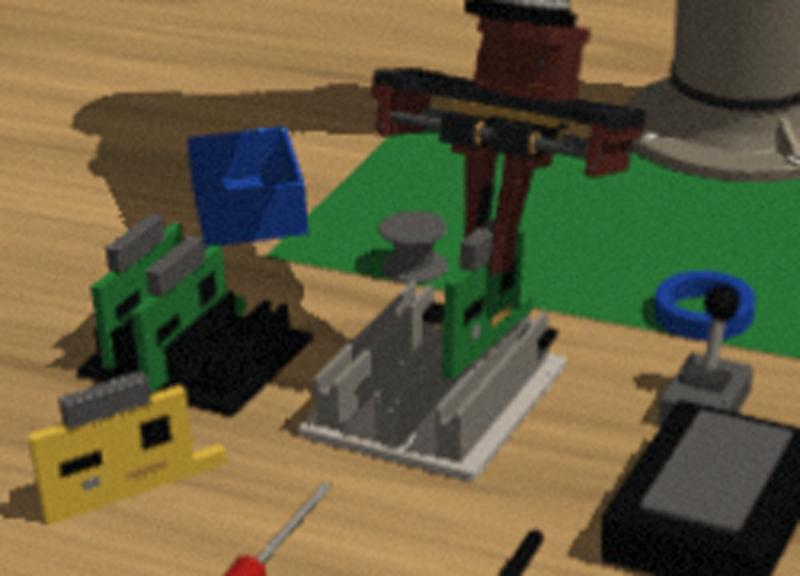

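The card has turned about 0.2 rad flatter in the grip, so its true slant is about 9°. I'll lift, tilt the tool another 0.2 rad to restore about 20°, grip harder, and re-measure.

Call:
servo_tool --motion "1 0 0 0.012 0 0 0; 1 0 0 0.025 0 0 0; 1 0 0 0.025 -0.006 -0.1 0; 1 0 0 0.025 -0.012 -0.2 0; 1 0 0 0.025 -0.012 -0.2 0; 1 0 0 0.025 -0.012 -0.2 0; 1 0 0 0.025 -0.012 -0.2 0" --grip_force 55

```text
clock: 8.35
tcp_pos: [0.5558, -0.0397, 0.1559]
ee_rot: [[0.851, -0.06, 0.521], [-0.051, -0.998, -0.033], [0.522, 0.001, -0.853]]
force: [-0.3, 0.1, -1.7]
grip_width: 0.136
```

```bash
python3 tilt.py; python3 off.py 48; python3 st.py
```

```text
x-end slope 0.158 mid val 61.7 n 12
bottom slope -0.236 mid val -0.2 n 16
top slope -0.264 mid val 61.9 n 6
minx -86.3
tcp in rack x,y: -1.1 1.0 z 156.2
top 98 card x pct [29.9 45.8 56.4] y [-4.5 -0.5  2.4] z [ 9.  66.6]
 top edge rack y-slot: mean -0.76 slope -0.1549 22
scene 609 card x pct [-84.   13.3  56.2] y [-2.   3.7  5.2] z [-3.5 68.5]
t 8.5 tcp [557.3 -39.7 156.4] yaw x -0.0618 z [ 0.5217 -0.0321 -0.8525] F [ 0.14  0.12 -1.96] w 11.9
```

View pics/g_tilt.png

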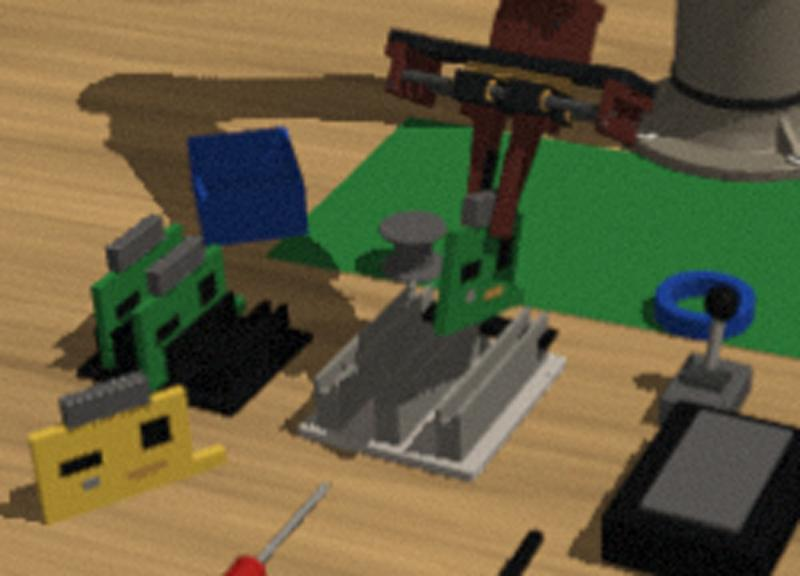

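The slant is now about 19°. I'll shift +3 mm in x and descend in stages.

Call:
servo_tool --motion "1 0.003 0 -0.01 0 0 0; 1 0.003 0 -0.02 0 0 0; 1 0.003 0 -0.03 0 0 0; 1 0.003 0 -0.036 0 0 0; 1 0.003 0 -0.042 0 0 0; 1 0.003 0 -0.048 0 0 0; 1 0.003 0 -0.048 0 0 0; 1 0.003 0 -0.048 0 0 0"

```text
clock: 9.3
tcp_pos: [0.5629, -0.0415, 0.1201]
ee_rot: [[0.862, -0.057, 0.504], [-0.05, -0.998, -0.027], [0.504, -0.002, -0.863]]
force: [0.0, 0.6, -2.6]
grip_width: 0.131
```

```bash
python3 tilt.py; python3 off.py 48; python3 st.py
```

```text
x-end slope 0.149 mid val 63.2 n 10
bottom slope -0.218 mid val -0.6 n 17
top slope -0.136 mid val 61.0 n 6
minx -83.8
tcp in rack x,y: 5.4 -0.21 z 120.2
top 88 card x pct [28.6 46.3 56.4] y [-4.3 -0.3  2.5] z [12.4 65.6]
 top edge rack y-slot: mean -1.96 slope -0.0199 16
scene 570 card x pct [-70.   15.8  55.6] y [-2.4  3.6  5.4] z [-3.9 67.8]
t 9.45 tcp [562.8 -41.5 120.2] yaw x -0.0581 z [ 0.5038 -0.0275 -0.8634] F [ 1.06  0.57 -1.74] w 11.7
```

View pics/g_tilt.png

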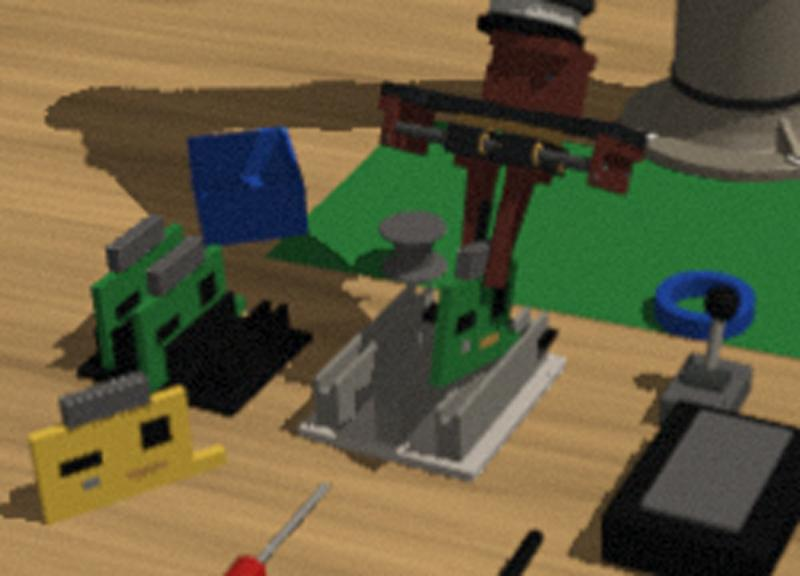

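```bash
python3 -c "
from st import *
print(np.array(ctrl.observe()['q']).round(3))"; python3 st.py
```

```text
[ 0.244  0.281 -0.359  2.302  1.301  0.17  -2.958]
t 9.45 tcp [562.8 -41.5 120.2] yaw x -0.0581 z [ 0.5038 -0.0275 -0.8634] F [ 1.06  0.57 -1.74] w 11.7
```

Joints 6 and 7 are at their limits, so the arm can't tilt past about 22° here. I'll put the card back in the stand slot and regrasp with the tool leaning the other way, so a small tool tilt gives the 20° slant. First I lift and level.

Call:
servo_tool --motion "1 0 0 0.02 0.003 0.05 0; 1 0 0 0.05 0.008 0.13 0; 1 0 0 0.09 0.014 0.23 0; 1 0 0 0.11 0.02 0.32 0; 1 0 -0.03 0.115 0.02 0.32 0.01; 1 0 -0.08 0.115 0.02 0.32 0.02; 1 0 -0.13 0.115 0.02 0.32 0.03; 1 0 -0.17 0.115 0.02 0.32 0.038; 1 0 -0.195 0.115 0.02 0.32 0.038; 1 0 -0.195 0.115 0.02 0.32 0.038; 1 0 -0.195 0.115 0.02 0.32 0.038"

```text
clock: 10.55
tcp_pos: [0.5623, -0.2368, 0.2347]
ee_rot: [[0.978, -0.022, 0.206], [-0.023, -1.0, 0.005], [0.206, -0.01, -0.979]]
force: [0.7, 1.3, -2.0]
grip_width: 0.134
```

```bash
python3 tilt.py;  python3 st.py h;python3 -c "
from st import *
o=ctrl.observe();print(np.array(o['q']).round(3), np.array(o['ee_rot']).round(4).tolist())"
```

```text
x-end slope 0.268 mid val 58.5 n 13
bottom slope -0.06 mid val -3.7 n 1
top slope -0.069 mid val 65.3 n 5
minx -84.6
t 10.6 tcp [ 562.6 -235.5  234.9] yaw x -0.0218 z [ 0.2063  0.0054 -0.9785] F [ 0.45  0.96 -2.25] w 11.7
[ 0.906  0.343 -0.706  1.82   0.216  0.864 -1.463] [[0.9783, -0.018, 0.2066], [-0.0195, -0.9998, 0.0053], [0.2065, -0.0092, -0.9784]]tilt.py:23: RankWarning: Polyfit may be poorly conditioned
  f=np.polyfit(pts[ok,0],pts[ok,1],1); print(sel,"slope",f[0].round(3),"mid val",np.polyval(f,(lo+hi)/2).round(1),"n",ok.sum())
```

View pics/hscene.png

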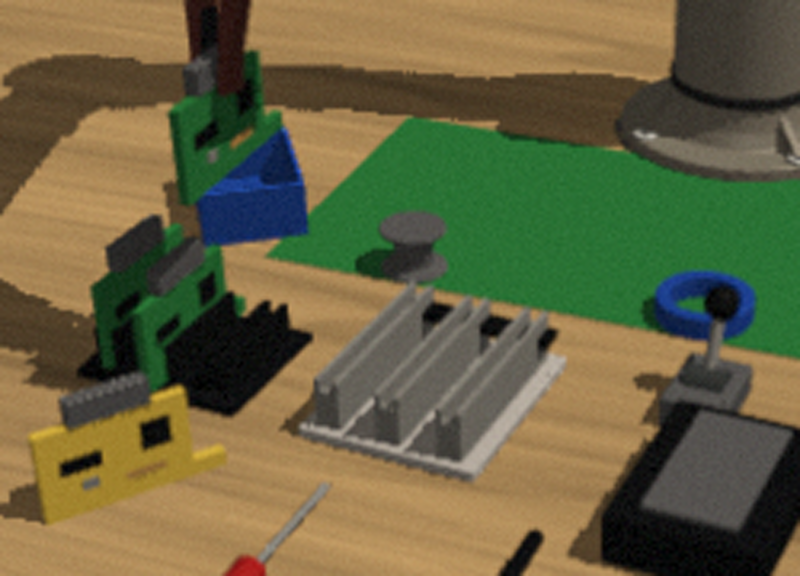

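View pics/htop.png

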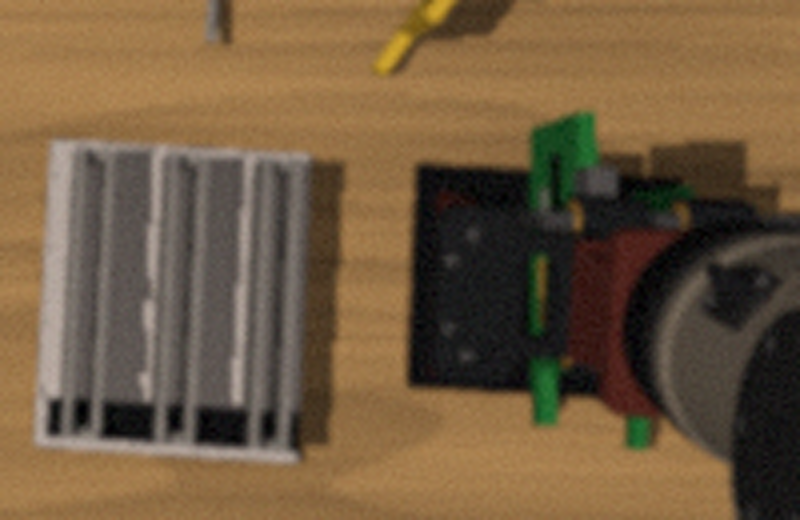

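Call:
servo_tool --motion "1 -0.003 -0.0007 -0.04 -0.009 0 0; 1 -0.003 -0.0007 -0.08 -0.009 0 0; 1 -0.003 -0.0007 -0.12 -0.009 0 0; 1 -0.003 -0.0007 -0.13 -0.009 0 0; 1 -0.003 -0.0007 -0.14 -0.009 0 0; 1 -0.003 -0.0007 -0.15 -0.009 0 0; 1 -0.003 -0.0007 -0.158 -0.009 0 0; 1 -0.003 -0.0007 -0.158 -0.009 0 0; 1 -0.003 -0.0007 -0.158 -0.009 0 0"

```text
clock: 11.6
tcp_pos: [0.5619, -0.2366, 0.0783]
ee_rot: [[0.977, -0.02, 0.21], [-0.02, -1.0, -0.004], [0.21, -0.0, -0.978]]
force: [5.0, 1.9, -2.9]
grip_width: 0.132
```

```bash
python3 tilt.py;  python3 st.py i
```

```text
x-end slope 0.165 mid val 59.0 n 12
bottom slope -0.277 mid val 18.6 n 4
top slope -0.108 mid val 63.8 n 3
minx -86.9
t 11.65 tcp [ 561.9 -236.6   78.3] yaw x -0.0202 z [ 0.2104 -0.0037 -0.9776] F [ 5.26  2.21 -2.42] w 11.9
```

View pics/iscene.png

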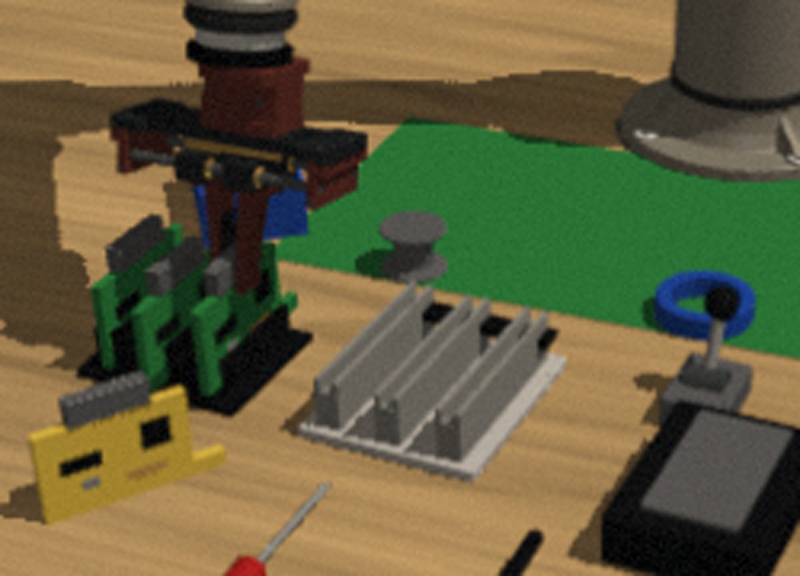

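The card is back in its stand slot. I'll lower it to the floor and release it.

Call:
servo_tool --motion "1 0 0 -0.004 0 0 0; 1 0 0 -0.008 0 0 0; 1 0 0 -0.010 0 0 0; 1 0 0 -0.010 0 0 0; 0.3 0 0 -0.010 0 0 0; 0.3 0 0 -0.010 0 0 0; 0.3 0 0 -0.010 0 0 0; 0.3 0 0 0.02 0 0 0; 0.3 0 0 0.06 0 0 0; 0.3 0 0 0.06 0.004 0.12 0; 0.3 0 0 0.06 0.009 0.25 0; 0.3 0 0 0.06 0.012 0.36 0; 0.3 0 0 0.06 0.012 0.36 0; 0.3 0 0 0.06 0.012 0.36 0"

```text
clock: 13.15
tcp_pos: [0.5596, -0.2371, 0.1358]
ee_rot: [[0.988, -0.021, -0.151], [-0.02, -1.0, 0.008], [-0.151, -0.005, -0.988]]
force: [0.3, 0.7, -0.1]
grip_width: 0.353
```

```bash
python3 st.py j
cat > grip.py <<'E'
from h import *
# grip bar of each green card in the stand: grey pixels at z 92..104mm -> centre/yaw via minAreaRect on the bar-top plane
def bars():
    c=cap("top"); P=cloud(c)*1000; hsv=cv2.cvtColor(c["image"],cv2.COLOR_RGB2HSV)
    m=((P[...,2]>91)&(P[...,2]<106)&(hsv[...,1]<90)).astype(np.uint8); m[:,:440]=0; m[:230]=0; m[320:]=0
    for k in cv2.findContours(m,cv2.RETR_EXTERNAL,cv2.CHAIN_APPROX_NONE)[0]:
        if len(k)>25:
            w=onplane(c,k.reshape(-1,2),0.098)*1000; print(np.array(cv2.minAreaRect(w[:,:2].astype(np.float32))[0]).round(1),cv2.minAreaRect(w[:,:2].astype(np.float32))[1:],k.mean(0).round())
bars()
E
python3 grip.py;python3 -c "
from st import *
o=ctrl.observe();print(np.array(o['q']).round(3), np.array(o['ee_rot']).round(4).tolist())"
```

```text
t 13.15 tcp [ 559.6 -237.1  135.8] yaw x -0.0202 z [-0.1512  0.0083 -0.9885] F [ 0.27  0.65 -0.07] w 31.1
[ 525.6 -330.3] ((15.152759552001953, 25.353342056274414), 82.8135986328125) [[518. 283.]]
[ 540.1 -283.5] ((11.538897514343262, 15.642313003540039), 88.6965560913086) [[493. 275.]]
[ 0.683  0.6   -0.572  1.655  0.362  1.15  -1.603] [[0.9882, -0.0222, -0.1513], [-0.0213, -0.9997, 0.0074], [-0.1514, -0.0041, -0.9885]]
```

View pics/jscene.png

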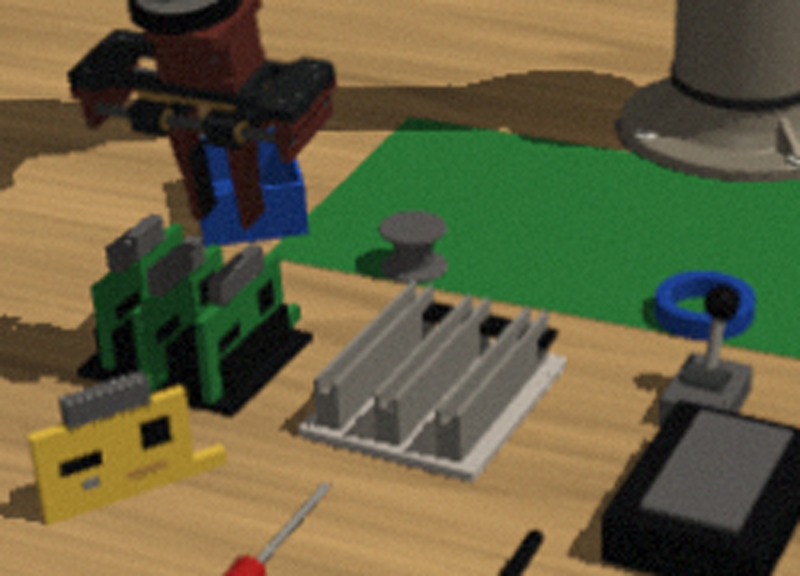

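View pics/jtop.png

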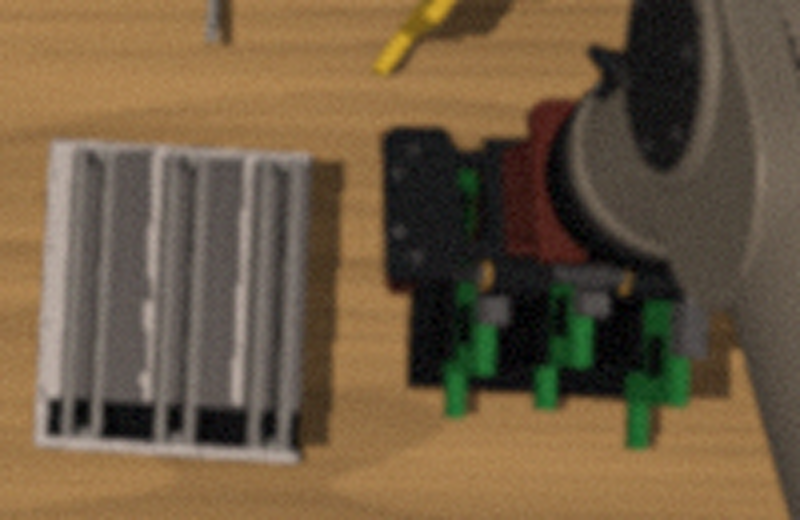

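The card stands correctly again. I'll regrasp with the tool leaning +0.15 rad and lift.

Call:
servo_tool --motion "0.3 -0.0035 0 -0.03 0 0 0; 0.3 -0.0035 0 -0.055 0 0 0; 0.3 -0.0035 0 -0.0665 0 0 0; 0.3 -0.0035 0 -0.0665 0 0 0; 0.3 -0.0035 0 -0.0665 0 0 0; 1 -0.0035 0 -0.0665 0 0 0; 1 -0.0035 0 -0.0665 0 0 0; 1 -0.0035 0 -0.0665 0 0 0; 1 -0.0035 0 -0.0665 0 0 0; 1 -0.0035 0 -0.0665 0 0 0; 1 -0.0035 0 -0.03 0 0 0; 1 -0.0035 0 0.02 0 0 0; 1 -0.0035 0 0.07 0 0 0; 1 -0.0035 0 0.075 0 0 0; 1 -0.0035 0 0.075 0 0 0" --grip_force 55

```text
clock: 14.8
tcp_pos: [0.5569, -0.2377, 0.2132]
ee_rot: [[0.989, -0.022, -0.149], [-0.021, -1.0, 0.006], [-0.149, -0.003, -0.989]]
force: [0.7, -1.1, -2.1]
grip_width: 0.131
```

```bash
python3 st.py k
cat > rot.py <<'E'
from st import *
import sys
# rotvec to reach tool: yaw, tilt about that y (positive = leaning +)
def to(yaw,tilt):
    T=(R.from_rotvec([0,0,yaw])*R.from_rotvec([0,tilt,0])*R.from_matrix([[1,0,0],[0,-1,0],[0,0,-1]]))
    return (T*R.from_matrix(ctrl.observe()["ee_rot"]).inv()).as_rotvec()
print("rotvec",to(float(sys.argv[1]),float(sys.argv[2])).round(4))
E
python3 rot.py -0.060 -0.198; python3 rot.py -0.060 0.152
```

```text
t 14.8 tcp [ 556.9 -237.7  213.2] yaw x -0.0212 z [-0.1488  0.0061 -0.9889] F [ 0.69 -1.05 -2.06] w 11.5
rotvec [-0.0192 -0.3524 -0.0389]
rotvec [-0.005  -0.0027 -0.0384]
```

View pics/kscene.png

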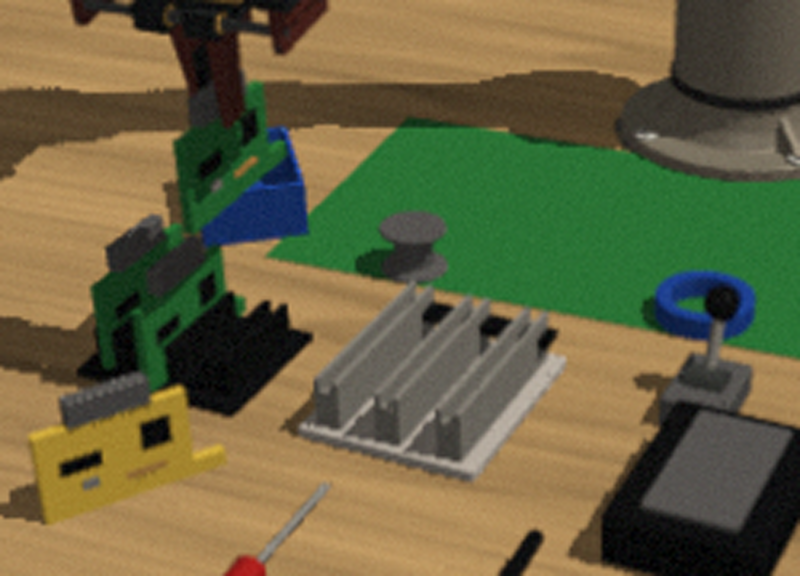

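Call:
servo_tool --motion "1 0 0.04 0 0 0 -0.01; 1 -0.002 0.08 0 -0.005 -0.08 -0.02; 1 -0.004 0.12 0 -0.01 -0.16 -0.03; 1 -0.005 0.16 0 -0.015 -0.25 -0.038; 1 -0.005 0.19 0 -0.019 -0.352 -0.039; 1 -0.005 0.198 -0.02 -0.019 -0.352 -0.039; 1 -0.005 0.198 -0.05 -0.019 -0.352 -0.039; 1 -0.005 0.198 -0.063 -0.019 -0.352 -0.039; 1 -0.005 0.198 -0.063 -0.019 -0.352 -0.039; 1 -0.005 0.198 -0.063 -0.019 -0.352 -0.039; 1 -0.005 0.198 -0.063 -0.019 -0.352 -0.039"

```text
clock: 16.0
tcp_pos: [0.5521, -0.0394, 0.1498]
ee_rot: [[0.978, -0.061, 0.2], [-0.059, -0.998, -0.012], [0.2, -0.0, -0.98]]
force: [0.4, 0.3, -1.4]
grip_width: 0.135
```

```bash
cat > geo.py <<'E'
from off import *
# card corner positions in rack x,z as seen by the scene camera (cloud, green, near the card plane), tongue/bottom estimate
def geo(sy,pic=None):
    o=ctrl.observe(); Rm=np.array(o["ee_rot"]); p=np.array(o["tcp_pos"])*1000
    c=cap("scene")
    if pic: save(c,pic,(150,110,400,290),3.2)
    P=cloud(c)*1000; hsv=cv2.cvtColor(c["image"],cv2.COLOR_RGB2HSV)
    g=(hsv[...,0]>45)&(hsv[...,0]<80)&(hsv[...,1]>110)
    L=np.dstack([(P[...,:2]-RO)@np.c_[e,n]-[0,sy],P[...,2]])
    m=g&(abs(L[...,1]-4)<5)&(abs(L[...,0])<120)&(L[...,2]>12)
    m=cv2.morphologyEx(m.astype(np.uint8),cv2.MORPH_OPEN,np.ones((2,2)))>0
    q=L[m]
    # +x end edge: points per z-bin max (front face only), fit line
    b=[]
    for z in np.arange(q[:,2].min()+6,q[:,2].max()-6,4):
        k=q[(abs(q[:,2]-z)<2)&(abs(q[:,1]-4)<2.5)]
        if len(k)>4: b.append((z,np.percentile(k[:,0],97)))
    b=np.array(b); f=np.polyfit(b[:,0],b[:,1],1)
    print("tcp rack",((p[:2]-RO)@np.c_[e,n]-[0,sy]).round(1),p[2].round(1),"tooltilt",np.arcsin(Rm[0,2]).round(3),"F",np.array(o["force"]).round(1),"w",round(o["grip_width"]*88,1))
    print("end edge slant",-np.arctan(f[0]).round(3)," q x",np.percentile(q[:,0],[1,99]).round(1),"z",np.percentile(q[:,2],[1,99]).round(1),"face y",np.median(q[:,1]).round(1))
if __name__=="__main__":
    import sys; geo(float(sys.argv[1]),sys.argv[2])
E
python3 geo.py 48 l1; python3 off.py 48; python3 -c "
from st import *
print(np.array(ctrl.observe()['q']).round(3))"
```

```text
tcp rack [-5.5  1.2] 149.8 tooltilt 0.201 F [ 0.4  0.3 -1.4] w 11.8
end edge slant -0.639  q x [-260.    70.5] z [ -2.  169.5] face y 5.1
tcp in rack x,y: -5.4 1.14 z 150.0
top 66 card x pct [31.7 50.4 63.8] y [-3.7  0.9  2.9] z [23.5 74.8]
 top edge rack y-slot: mean 0.16 slope 0.0214 30
scene 628 card x pct [-61.   24.5  65.8] y [-2.1  3.9  5.7] z [-3.4 74.1]
[ 0.505  0.341 -0.662  2.04   0.397  0.663 -2.034]
```

View pics/l1.png

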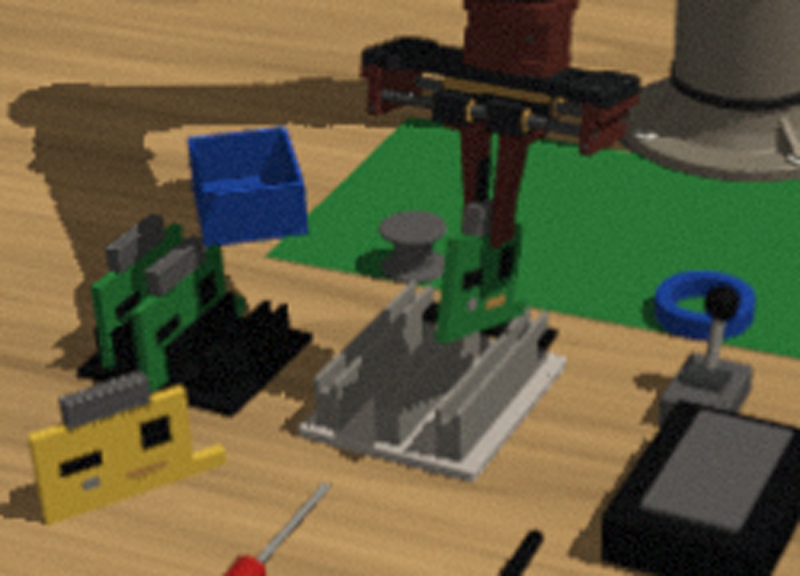

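Well centred (camera +0.2 mm), slant 20°. Descending into the slot.

Call:
servo_tool --motion "1 0 0 -0.01 0 0 0; 1 0 0 -0.02 0 0 0; 1 0 0 -0.03 0 0 0; 1 0 0 -0.037 0 0 0; 1 0 0 -0.044 0 0 0; 1 0 0 -0.05 0 0 0; 1 0 0 -0.05 0 0 0; 1 0 0 -0.05 0 0 0"

```text
clock: 16.95
tcp_pos: [0.5514, -0.0391, 0.099]
ee_rot: [[0.978, -0.06, 0.199], [-0.059, -0.998, -0.012], [0.199, 0.0, -0.98]]
force: [-0.2, 0.4, -1.7]
grip_width: 0.134
```

```bash
sed -i '/MORPH_OPEN/d' geo.py; python3 geo.py 48 l2; python3 off.py 48; python3 st.py
```

```text
tcp rack [-6.2  1.4] 99.0 tooltilt 0.2 F [-0.2  0.4 -1.7] w 11.8
end edge slant 0.267  q x [-51.   68.3] z [ 51.6 120.7] face y 5.3
tcp in rack x,y: -6.0 1.41 z 99.3
top 60 card x pct [31.1 51.3 64.3] y [-4.5 -0.2  2.5] z [25.4 74.8]
 top edge rack y-slot: mean 0.71 slope -0.0094 38
scene 478 card x pct [-49.7  36.9  66. ] y [-2.1  3.9  5.7] z [ 8.5 74.4]
t 17.1 tcp [551.6 -39.3  99.4] yaw x -0.0602 z [ 0.1995 -0.0122 -0.9798] F [-0.11  0.01 -2.54] w 11.6
```

View pics/l2.png

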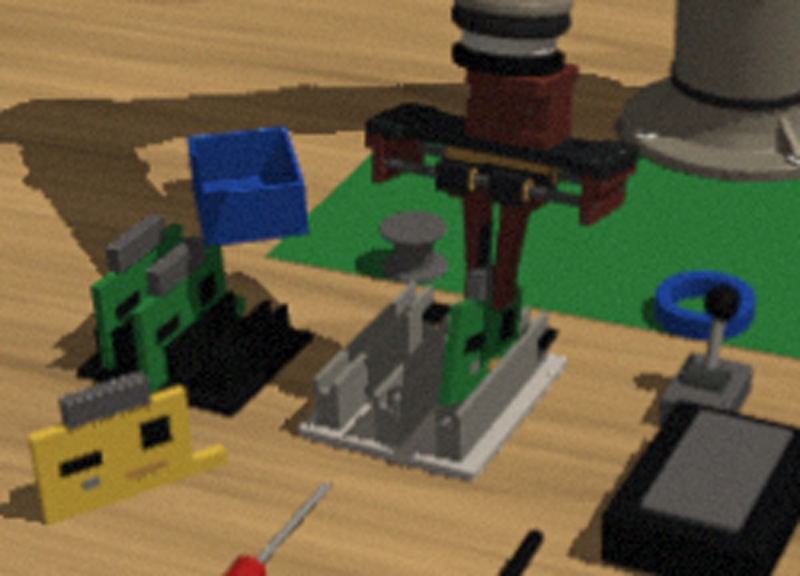

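No contact so far. Sliding the tongue under the bar.

Call:
servo_tool --motion "1 0 0 -0.003 0 0 0; 1 -0.004 0.0002 -0.003 0 0 0; 1 -0.008 0.0005 -0.003 0 0 0; 1 -0.012 0.0007 -0.003 0 0 0; 1 -0.014 0.0008 -0.003 0 0 0; 1 -0.014 0.0008 -0.003 0 0 0; 1 -0.014 0.0008 -0.003 0 0 0"

```text
clock: 17.8
tcp_pos: [0.5374, -0.0385, 0.0962]
ee_rot: [[0.978, -0.06, 0.199], [-0.059, -0.998, -0.012], [0.199, 0.0, -0.98]]
force: [-0.0, 0.4, -1.4]
grip_width: 0.134
```

```bash
python3 geo.py 48 l3
```

```text
tcp rack [-20.2   1.2] 96.2 tooltilt 0.2 F [-0.   0.4 -1.4] w 11.7
end edge slant 0.322  q x [-66.9  54.1] z [ 51.7 117.9] face y 5.1
```

View pics/l3.png

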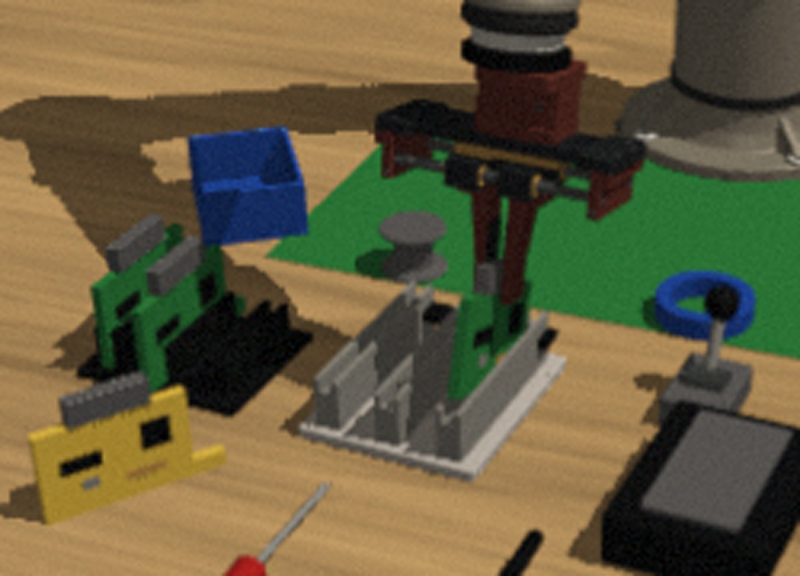

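Call:
servo_tool --motion "1 0.0013 -0.0001 -0.0025 0.002 0.038 0; 1 0.0026 -0.0002 -0.005 0.0045 0.075 0; 1 0.0038 -0.0002 -0.0075 0.007 0.112 0; 1 0.0051 -0.0003 -0.0101 0.009 0.15 0; 1 0.0051 -0.0003 -0.0101 0.009 0.15 0; 1 0.0083 -0.0005 -0.0135 0.012 0.2 0; 1 0.0115 -0.0007 -0.0169 0.015 0.25 0; 1 0.0115 -0.0007 -0.0169 0.015 0.25 0; 1 0.0115 -0.0007 -0.0169 0.015 0.25 0"

```text
clock: 18.75
tcp_pos: [0.5514, -0.0388, 0.0804]
ee_rot: [[0.997, -0.06, -0.044], [-0.06, -0.998, 0.003], [-0.044, -0.001, -0.999]]
force: [4.1, 0.6, 7.3]
grip_width: 0.135
```

```bash
python3 geo.py 48 l4
```

```text
tcp rack [-6.2  1.8] 80.4 tooltilt -0.044 F [4.1 0.6 7.3] w 11.9
end edge slant 0.1  q x [-55.9  55.2] z [46.8 91.7] face y 5.5
```

View pics/l4.png

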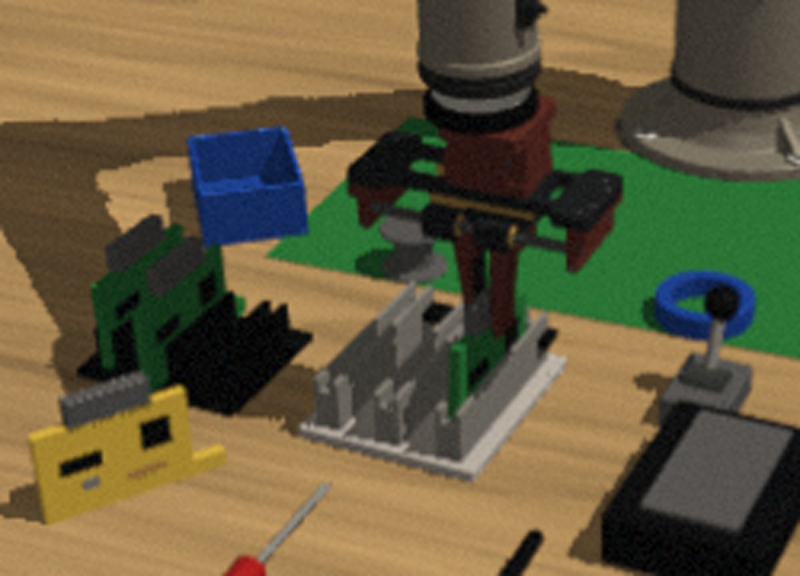

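Call:
servo_tool --motion "1 0.002 0 -0.002 0.0015 0.025 0; 1 0.0038 -0.0002 -0.004 0.003 0.05 0; 1 0.0055 -0.0003 -0.0058 0.0045 0.075 0; 1 0.007 -0.0004 -0.0076 0.006 0.1 0; 1 0.007 -0.0004 -0.0085 0.006 0.1 0; 1 0.007 -0.0004 -0.0085 0.006 0.1 0; 1 0.007 -0.0004 -0.0085 0.006 0.1 0"

```text
clock: 19.5
tcp_pos: [0.5575, -0.0392, 0.0733]
ee_rot: [[0.988, -0.06, -0.145], [-0.06, -0.998, 0.008], [-0.145, 0.001, -0.989]]
force: [-0.4, -0.6, 18.1]
grip_width: 0.133
```

```bash
python3 geo.py 48 l5; python3 off.py 48
```

```text
tcp rack [-0.1  1.8] 73.3 tooltilt -0.145 F [-0.4 -0.6 18.1] w 11.7
end edge slant -0.002  q x [-50.5  61.4] z [ 47.1 228. ] face y 5.5
tcp in rack x,y: -0.1 1.75 z 73.3
top 57 card x pct [-57.  -43.6 -29.5] y [-4.7 -1.5  2.1] z [ 0.2 67. ]
 top edge rack y-slot: mean 0.62 slope 0.0314 27
scene 206 card x pct [-51.2  33.1  62.9] y [-2.3  3.6  5.8] z [38.1 74.7]
```

View pics/l5.png

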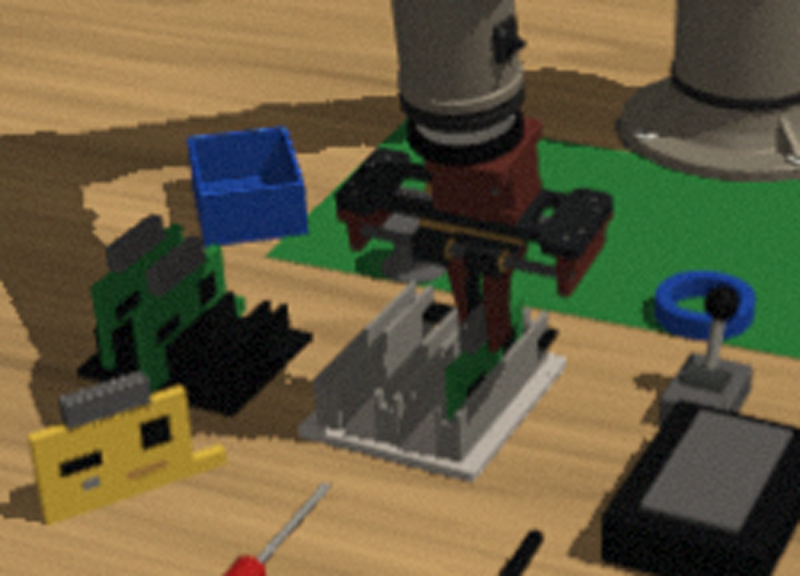

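Fz is 18 N and the slant reads about 0, so the card is on the slot floor. Releasing and backing off to check.

Call:
servo_tool --motion "0.3 0 0 0.001 0 0 0; 0.3 0 0 0.001 0 0 0; 0.3 0 0 0.001 0 0 0; 0.3 0.005 0 0.03 0 0 0; 0.3 0.01 0 0.07 0 0 0; 0.3 0.01 -0.05 0.11 0 0 0.01; 0.3 0.01 -0.1 0.12 0 0 0.02; 0.3 0.01 -0.15 0.12 0 0 0.03; 0.3 0.01 -0.2 0.12 0 0 0.038; 0.3 0.01 -0.243 0.12 0 0 0.038; 0.3 0.01 -0.243 0.12 0 0 0.038; 0.3 0.01 -0.243 0.12 0 0 0.038"

```text
clock: 20.85
tcp_pos: [0.5646, -0.2848, 0.1895]
ee_rot: [[0.988, -0.026, -0.151], [-0.026, -1.0, 0.004], [-0.151, 0.0, -0.989]]
force: [0.3, 0.5, 0.4]
grip_width: 0.349
```

```bash
python3 st.py m; python3 rot.py -0.0215 0.152
cat > seat.py <<'E'
from off import *
def seat():
    c=cap("top"); P=cloud(c)*1000; hsv=cv2.cvtColor(c["image"],cv2.COLOR_RGB2HSV)
    L=(P[...,:2]-RO)@np.c_[e,n]
    for s in(-48,0,48):
        m=(abs(L[...,1]-s)<16)&(abs(L[...,0])<90)
        g=m&(P[...,2]>74)&(P[...,2]<90)&(hsv[...,0]>45)&(hsv[...,0]<80)&(hsv[...,1]>100)
        b=m&(P[...,2]>92)&(P[...,2]<115)&(hsv[...,1]<90)
        for nm,k in(("green top",g),("bar",b)):
            if k.sum()>20:
                q=L[k]; print(s,nm,k.sum(),"x",np.percentile(q[:,0],[1,50,99]).round(1),"y-s",np.median(q[:,1]-s).round(1),"z",np.median(P[k][:,2]).round(1),"z slope",np.polyfit(q[:,0],P[k][:,2],1)[0].round(3))
seat()
E
python3 seat.py
```

```text
t 20.85 tcp [ 564.6 -284.8  189.5] yaw x -0.0264 z [-0.151   0.0038 -0.9885] F [0.33 0.46 0.45] w 30.7
rotvec [-0.0013  0.0014 -0.0011]
48 green top 93 x [-51.8 -29.8  54.9] y-s 0.3 z 79.7 z slope 0.004
48 bar 191 x [-26.    1.9  31.6] y-s 0.4 z 99.2 z slope -0.009
```

View pics/mscene.png

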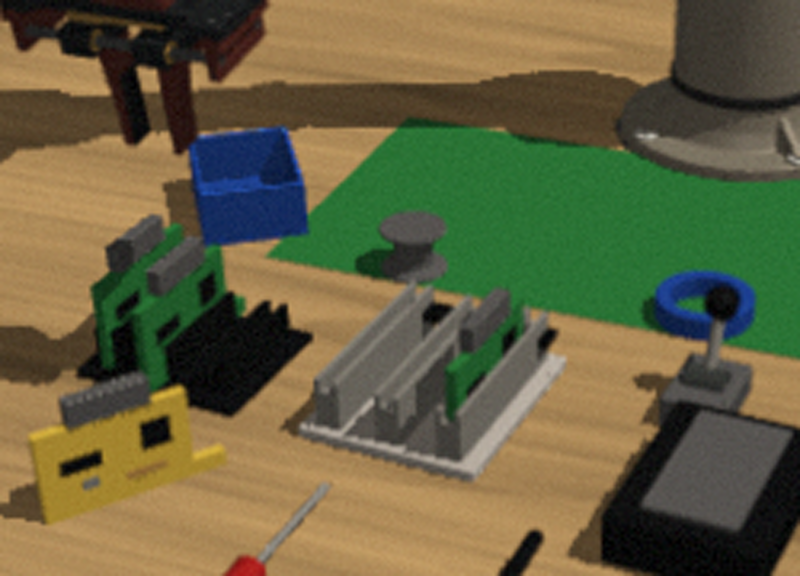

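View pics/mtop.png

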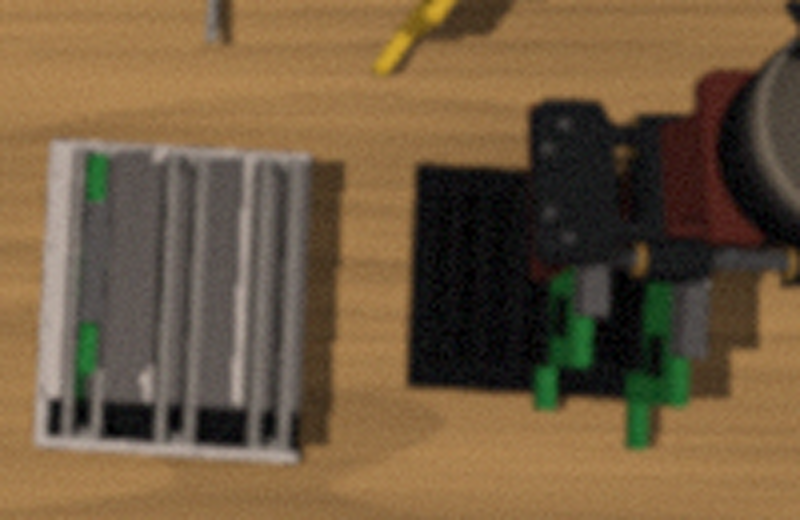

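Card one is seated: board top at 79.7 mm (80 nominal), x −52 to 55, centred. On to card two, the middle one in the stand.

Call:
servo_tool --motion "0.3 -0.004 0 -0.04 0 0 0; 0.3 -0.004 0 -0.08 0 0 0; 0.3 -0.004 0 -0.11 0 0 0; 0.3 -0.004 0 -0.12 0 0 0; 0.3 -0.004 0 -0.12 0 0 0; 0.3 -0.004 0 -0.12 0 0 0; 1 -0.004 0 -0.12 0 0 0; 1 -0.004 0 -0.12 0 0 0; 1 -0.004 0 -0.12 0 0 0; 1 -0.004 0 -0.12 0 0 0; 1 -0.004 0 -0.12 0 0 0; 1 -0.004 0 -0.08 0 0 0; 1 -0.004 0 -0.03 0 0 0; 1 -0.004 0 0.02 0 0 0; 1 -0.004 0 0.025 0 0 0; 1 -0.004 0 0.025 0 0 0" --grip_force 55

```text
clock: 22.6
tcp_pos: [0.5625, -0.2826, 0.2171]
ee_rot: [[0.989, -0.022, -0.147], [-0.022, -1.0, 0.002], [-0.147, 0.001, -0.989]]
force: [-0.0, 0.2, -1.7]
grip_width: 0.131
```

Call:
servo_tool --motion "1 0 0.04 0 0 0 -0.01; 1 -0.004 0.08 0 -0.005 -0.08 -0.02; 1 -0.008 0.12 0 -0.01 -0.16 -0.03; 1 -0.0117 0.16 0 -0.015 -0.25 -0.034; 1 -0.0117 0.19 0 -0.019 -0.352 -0.034; 1 -0.0117 0.1977 -0.02 -0.019 -0.352 -0.034; 1 -0.0117 0.1977 -0.05 -0.019 -0.352 -0.034; 1 -0.0117 0.1977 -0.064 -0.019 -0.352 -0.034; 1 -0.0117 0.1977 -0.064 -0.019 -0.352 -0.034; 1 -0.0117 0.1977 -0.064 -0.019 -0.352 -0.034; 1 -0.0117 0.1977 -0.064 -0.019 -0.352 -0.034"

```text
clock: 23.7
tcp_pos: [0.5509, -0.0851, 0.1524]
ee_rot: [[0.978, -0.058, 0.201], [-0.056, -0.998, -0.017], [0.202, 0.005, -0.979]]
force: [0.6, -0.3, -1.0]
grip_width: 0.136
```

```bash
python3 geo.py 0 n1; python3 off.py 0; python3 rot.py -0.060 -0.198; python3 st.py
```

```text
tcp rack [-4.   3.6] 152.4 tooltilt 0.203 F [ 0.6 -0.3 -1. ] w 11.9
end edge slant -0.434  q x [-51.5  70.5] z [ 73.4 174.1] face y 6.6
tcp in rack x,y: -3.9 3.55 z 152.6
top 95 card x pct [19.3 45.9 62.7] y [-4.7  1.3  2.4] z [24.9 74.6]
 top edge rack y-slot: mean 2.71 slope -0.0009 43
scene 653 card x pct [-57.3  21.6  65.4] y [-2.7  3.2  5. ] z [-3.5 73.3]
rotvec [ 0.0058  0.0055 -0.0021]
t 23.85 tcp [550.7 -85.1 152.5] yaw x -0.0568 z [ 0.2018 -0.017  -0.9793] F [-0.15  0.1  -1.76] w 11.6
```

View pics/n1.png

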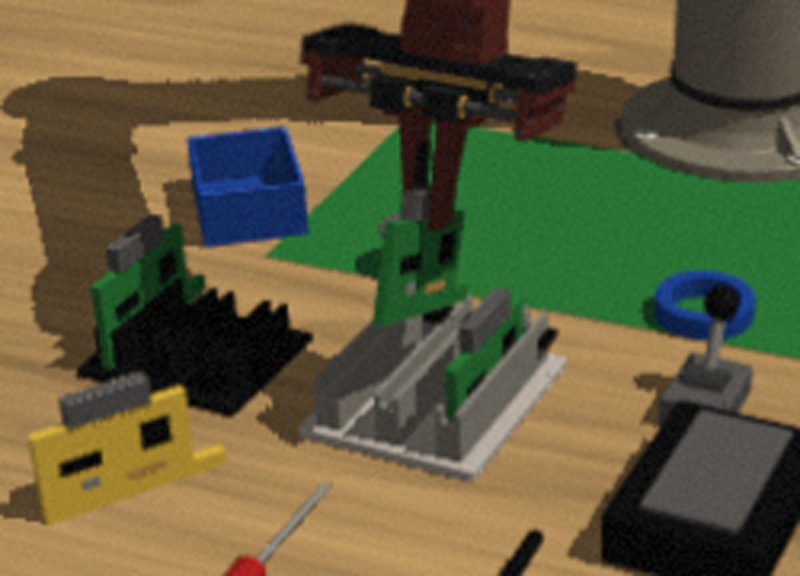

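Laterally +2.4 mm off. Correcting before descending.

Call:
servo_tool --motion "1 -0.0015 -0.0023 0 0.006 0.004 -0.003; 1 -0.0015 -0.0023 0 0.006 0.004 -0.003; 1 -0.0015 -0.0023 -0.005 0.006 0.004 -0.003; 1 -0.0015 -0.0023 -0.008 0.006 0.004 -0.003; 1 -0.0015 -0.0023 -0.008 0.006 0.004 -0.003"

```text
clock: 24.35
tcp_pos: [0.548, -0.0871, 0.1429]
ee_rot: [[0.979, -0.06, 0.195], [-0.059, -0.998, -0.011], [0.195, -0.001, -0.981]]
force: [-0.1, 0.3, -1.6]
grip_width: 0.13
```

```bash
python3 off.py 0; python3 off.py 0; python3 st.py; python3 rot.py -0.060 -0.198
```

```text
tcp in rack x,y: -6.6 1.34 z 142.9
top 99 card x pct [20.7 45.7 62.7] y [-4.4  1.6  2.5] z [18.3 74.9]
 top edge rack y-slot: mean 0.92 slope 0.0099 46
scene 652 card x pct [-56.1  22.   66. ] y [-1.8  3.4  5.2] z [-3.6 74. ]
tcp in rack x,y: -6.3 1.43 z 143.4
top 95 card x pct [26.6 45.1 62.4] y [-3.9  1.3  2.4] z [19.3 74.9]
 top edge rack y-slot: mean 0.98 slope 0.0147 49
scene 650 card x pct [-55.3  21.3  64.8] y [-2.3  3.3  5.2] z [-3.4 72.7]
t 24.55 tcp [548.6 -87.1 143.6] yaw x -0.0603 z [ 0.1964 -0.0113 -0.9805] F [-0.56  0.18 -1.13] w 11.3
rotvec [-0.0005  0.      0.0002]
```

Call:
servo_tool --motion "1 0 -0.0003 -0.01 0 0 0; 1 0 -0.0003 -0.016 0 0 0; 1 0 -0.0003 -0.022 0 0 0; 1 0 -0.0003 -0.03 0 0 0; 1 0 -0.0003 -0.037 0 0 0; 1 0 -0.0003 -0.0443 0 0 0; 1 0 -0.0003 -0.0443 0 0 0; 1 0 -0.0003 -0.0443 0 0 0"

```text
clock: 25.35
tcp_pos: [0.5486, -0.0873, 0.0992]
ee_rot: [[0.979, -0.06, 0.196], [-0.059, -0.998, -0.011], [0.196, -0.001, -0.981]]
force: [0.2, 0.4, -0.5]
grip_width: 0.132
```

```bash
python3 geo.py 0 n2; python3 off.py 0
```

```text
tcp rack [-6.1  1.1] 99.2 tooltilt 0.197 F [ 0.2  0.4 -0.5] w 11.7
end edge slant 0.268  q x [-54.2  68.9] z [ 50.3 120.5] face y 4.5
tcp in rack x,y: -5.9 1.14 z 99.4
top 90 card x pct [29.9 46.  62.6] y [-4.5  1.2  2.1] z [21.5 74.9]
 top edge rack y-slot: mean 0.12 slope 0.0268 43
scene 519 card x pct [-47.9  32.6  66. ] y [-3.2  3.2  5.1] z [ 6.6 73.9]
```

View pics/n2.png

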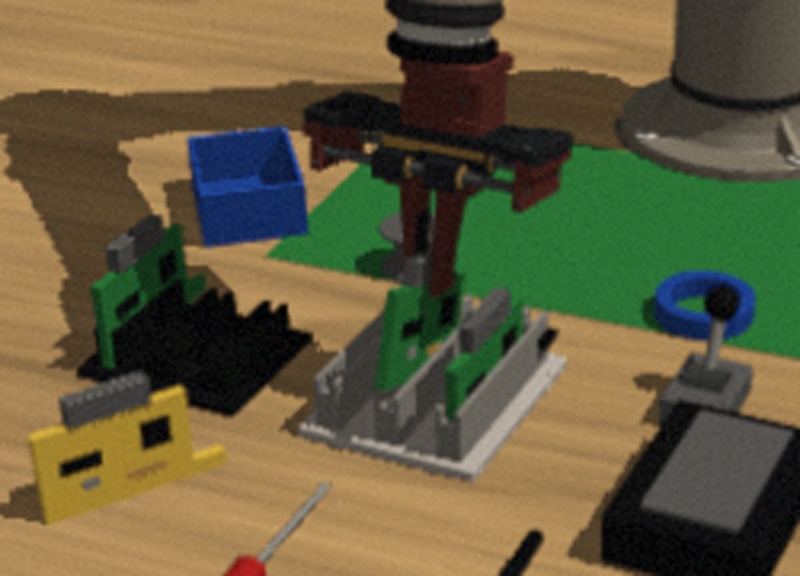

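The state matches the first card at this point, so I'll repeat the same slide and first straightening, with +0.5 mm more in x on the straightening.

Call:
servo_tool --motion "1 0 0 -0.003 0 0 0; 1 -0.004 0.0002 -0.003 0 0 0; 1 -0.008 0.0005 -0.003 0 0 0; 1 -0.012 0.0007 -0.003 0 0 0; 1 -0.014 0.0008 -0.003 0 0 0; 1 -0.014 0.0008 -0.003 0 0 0; 1 -0.014 0.0008 -0.003 0 0 0"

```text
clock: 26.2
tcp_pos: [0.5345, -0.0867, 0.0963]
ee_rot: [[0.979, -0.06, 0.196], [-0.059, -0.998, -0.011], [0.197, -0.0, -0.98]]
force: [0.2, 0.4, -1.1]
grip_width: 0.131
```

Call:
servo_tool --motion "1 0.0013 -0.0001 -0.0025 0.002 0.038 0; 1 0.0028 -0.0002 -0.005 0.0045 0.075 0; 1 0.0041 -0.0002 -0.0075 0.007 0.112 0; 1 0.0056 -0.0003 -0.0101 0.009 0.15 0; 1 0.0056 -0.0003 -0.0101 0.009 0.15 0; 1 0.0088 -0.0005 -0.0135 0.012 0.2 0; 1 0.012 -0.0007 -0.0169 0.015 0.25 0; 1 0.012 -0.0007 -0.0169 0.015 0.25 0; 1 0.012 -0.0007 -0.0169 0.015 0.25 0"

```text
clock: 27.1
tcp_pos: [0.5491, -0.0872, 0.0806]
ee_rot: [[0.997, -0.06, -0.047], [-0.06, -0.998, 0.004], [-0.047, -0.001, -0.999]]
force: [4.4, 0.2, 7.2]
grip_width: 0.131
```

```bash
python3 geo.py 0 n3; python3 st.py
```

```text
tcp rack [-5.6  1.3] 80.6 tooltilt -0.047 F [4.4 0.2 7.2] w 11.5
end edge slant 0.099  q x [-57.1  55.3] z [46.3 91. ] face y 4.5
t 27.15 tcp [549.1 -87.2  80.7] yaw x -0.0604 z [-0.0464  0.0034 -0.9989] F [4.35 0.23 7.33] w 11.9
```

View pics/n3.png

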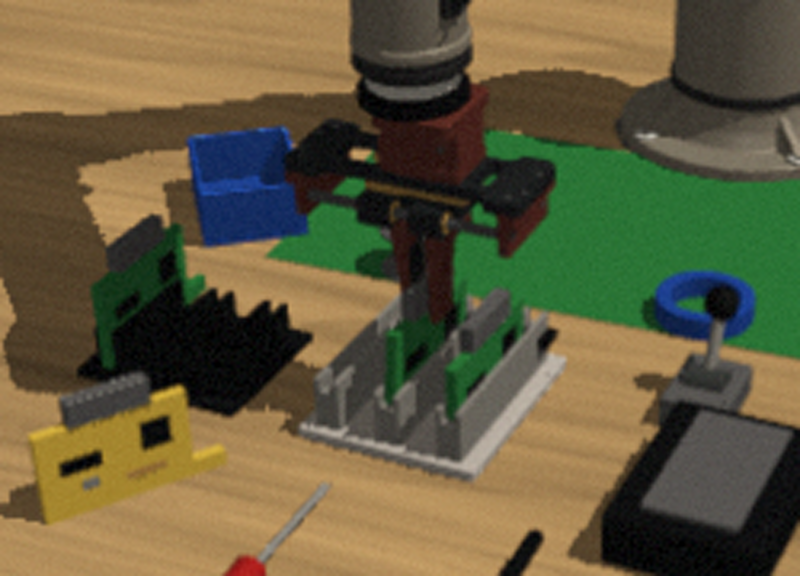

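Call:
servo_tool --motion "1 0.002 0 -0.002 0.0015 0.025 0; 1 0.0038 -0.0002 -0.004 0.003 0.05 0; 1 0.0055 -0.0003 -0.0058 0.0045 0.075 0; 1 0.007 -0.0004 -0.0076 0.006 0.1 0; 1 0.007 -0.0004 -0.0085 0.006 0.1 0; 1 0.007 -0.0004 -0.0085 0.006 0.1 0; 1 0.007 -0.0004 -0.0085 0.006 0.1 0"

```text
clock: 27.85
tcp_pos: [0.5552, -0.0878, 0.0736]
ee_rot: [[0.987, -0.061, -0.147], [-0.061, -0.998, 0.008], [-0.148, 0.001, -0.989]]
force: [-1.9, -1.0, 20.5]
grip_width: 0.136
```

Call:
servo_tool --motion "0.3 0 0 0.001 0 0 0; 0.3 0 0 0.001 0 0 0; 0.3 0 0 0.001 0 0 0; 0.3 0.005 0 0.03 0 0 0; 0.3 0.01 0 0.07 0 0 0; 0.3 0.005 -0.05 0.11 0 0 0.01; 0.3 0 -0.1 0.12 0 0 0.02; 0.3 -0.005 -0.15 0.12 0 0 0.03; 0.3 -0.01 -0.2 0.12 0 0 0.038; 0.3 -0.014 -0.2445 0.12 0 0 0.038; 0.3 -0.014 -0.2445 0.12 0 0 0.038; 0.3 -0.014 -0.2445 0.12 0 0 0.038"

```text
clock: 29.05
tcp_pos: [0.538, -0.3348, 0.1898]
ee_rot: [[0.988, -0.027, -0.154], [-0.027, -1.0, 0.004], [-0.154, -0.0, -0.988]]
force: [0.5, 0.8, -1.2]
grip_width: 0.351
```

```bash
python3 seat.py; python3 st.py o; python3 rot.py -0.0225 0.152
```

```text
0 green top 96 x [-52.6 -31.6  53.9] y-s -0.8 z 79.2 z slope -0.002
0 bar 193 x [-26.8   1.2  30.6] y-s -0.8 z 99.4 z slope -0.011
48 green top 94 x [-51.8 -29.7  54.7] y-s 0.5 z 79.3 z slope -0.012
48 bar 192 x [-26.    1.8  31.4] y-s 0.2 z 99.2 z slope 0.007
t 29.1 tcp [ 539.  -331.9  190.1] yaw x -0.0233 z [-0.153   0.0051 -0.9882] F [ 1.12 -0.1   0.05] w 30.7
rotvec [-0.0019 -0.0008 -0.0029]
```

View pics/oscene.png

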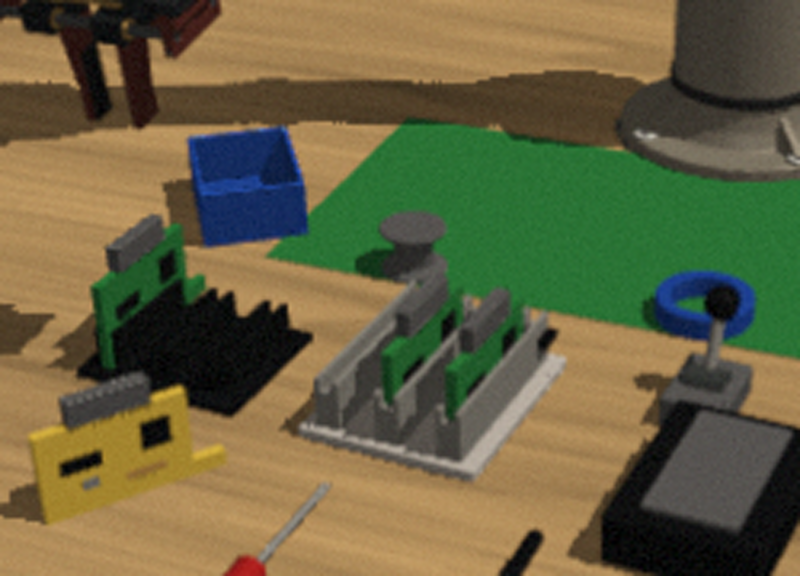

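Two cards are seated. Card three next.

Call:
servo_tool --motion "0.3 0.0023 0 -0.04 0 0 0; 0.3 0.0023 0 -0.08 0 0 0; 0.3 0.0023 0 -0.11 0 0 0; 0.3 0.0023 0 -0.121 0 0 0; 0.3 0.0023 0 -0.121 0 0 0; 0.3 0.0023 0 -0.121 0 0 0; 1 0.0023 0 -0.121 0 0 0; 1 0.0023 0 -0.121 0 0 0; 1 0.0023 0 -0.121 0 0 0; 1 0.0023 0 -0.121 0 0 0; 1 0.0023 0 -0.121 0 0 0; 1 0.0023 0 -0.08 0 0 0; 1 0.0023 0 -0.03 0 0 0; 1 0.0023 0 0.02 0 0 0; 1 0.0023 0 0.025 0 0 0; 1 0.0023 0 0.025 0 0 0" --grip_force 55

```text
clock: 30.8
tcp_pos: [0.5425, -0.3327, 0.2173]
ee_rot: [[0.989, -0.023, -0.149], [-0.023, -1.0, 0.002], [-0.149, 0.001, -0.989]]
force: [-0.6, 0.1, -2.2]
grip_width: 0.133
```

Call:
servo_tool --motion "1 0 0.04 0 0 0 -0.01; 1 0.001 0.08 0 -0.005 -0.08 -0.02; 1 0.003 0.12 0 -0.01 -0.16 -0.03; 1 0.0047 0.16 0 -0.015 -0.25 -0.034; 1 0.0047 0.19 0 -0.019 -0.352 -0.035; 1 0.0047 0.1966 -0.02 -0.019 -0.352 -0.035; 1 0.0047 0.1966 -0.05 -0.019 -0.352 -0.035; 1 0.0047 0.1966 -0.066 -0.019 -0.352 -0.035; 1 0.0047 0.1966 -0.066 -0.019 -0.352 -0.035; 1 0.0047 0.1966 -0.066 -0.019 -0.352 -0.035; 1 0.0047 0.1966 -0.066 -0.019 -0.352 -0.035"

```text
clock: 31.9
tcp_pos: [0.5468, -0.1357, 0.1502]
ee_rot: [[0.978, -0.059, 0.198], [-0.057, -0.998, -0.016], [0.199, 0.004, -0.98]]
force: [0.7, -0.8, -1.5]
grip_width: 0.13
```

```bash
python3 geo.py -48 p1; python3 off.py -48; python3 rot.py -0.060 -0.198; python3 st.py
```

```text
tcp rack [-4.9  0.7] 150.2 tooltilt 0.2 F [ 0.7 -0.8 -1.5] w 11.4
end edge slant -0.603  q x [-52.   67.7] z [ 74.  171.3] face y 4.4
tcp in rack x,y: -4.7 0.7 z 150.5
top 142 card x pct [15.  43.7 62.6] y [-3.8  2.5  3.2] z [10.  74.9]
 top edge rack y-slot: mean 0.89 slope 0.0565 51
scene 664 card x pct [-55.1  20.2  64.9] y [-2.   3.7  5.8] z [-2.8 73.3]
rotvec [ 0.0049  0.0027 -0.0011]
t 32.05 tcp [ 547.  -135.9  150.6] yaw x -0.0579 z [ 0.199  -0.0164 -0.9799] F [-0.25  0.53 -0.85] w 11.5
```

View pics/p1.png

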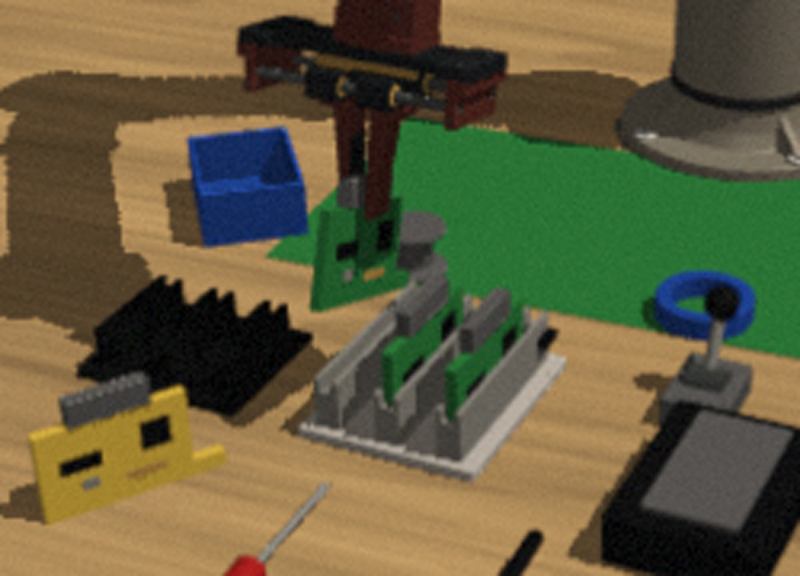

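Call:
servo_tool --motion "1 -0.001 0.0003 0 0.005 0.002 -0.002; 1 -0.001 0.0003 -0.004 0.005 0.002 -0.002; 1 -0.001 0.0003 -0.007 0.005 0.002 -0.002; 1 -0.001 0.0003 -0.007 0.005 0.002 -0.002"

```text
clock: 32.45
tcp_pos: [0.5451, -0.1354, 0.1423]
ee_rot: [[0.979, -0.061, 0.195], [-0.06, -0.998, -0.011], [0.195, -0.001, -0.981]]
force: [0.4, -0.3, -1.2]
grip_width: 0.134
```

```bash
python3 off.py -48; python3 off.py -48; python3 st.py; python3 rot.py -0.060 -0.198
```

```text
tcp in rack x,y: -6.7 0.99 z 142.3
top 139 card x pct [17.5 44.5 62.1] y [-4.1  2.4  3.3] z [14.9 75. ]
 top edge rack y-slot: mean 0.89 slope -0.0252 54
scene 666 card x pct [-54.7  20.4  63.7] y [-1.6  3.8  5.8] z [-3.3 73.4]
tcp in rack x,y: -6.3 1.07 z 142.7
top 136 card x pct [17.1 43.7 62.7] y [-3.   2.5  3.4] z [15.6 74.8]
 top edge rack y-slot: mean 1.42 slope -0.0057 48
scene 652 card x pct [-55.8  19.9  65.3] y [-2.   3.7  6.1] z [-3.2 73.5]
t 32.65 tcp [ 545.6 -135.3  142.9] yaw x -0.0606 z [ 0.1959 -0.0114 -0.9806] F [ 0.44  0.66 -2.09] w 11.7
rotvec [-0.0005 -0.0004  0.0005]
```

Call:
servo_tool --motion "1 0 -0.0002 -0.01 0 0 0; 1 0 -0.0002 -0.016 0 0 0; 1 0 -0.0002 -0.022 0 0 0; 1 0 -0.0002 -0.03 0 0 0; 1 0 -0.0002 -0.037 0 0 0; 1 0 -0.0002 -0.0435 0 0 0; 1 0 -0.0002 -0.0435 0 0 0; 1 0 -0.0002 -0.0435 0 0 0"

```text
clock: 33.45
tcp_pos: [0.5456, -0.1355, 0.0993]
ee_rot: [[0.979, -0.06, 0.196], [-0.059, -0.998, -0.011], [0.196, -0.001, -0.981]]
force: [-0.8, 0.3, -1.2]
grip_width: 0.133
```

```bash
python3 geo.py -48 p2; python3 off.py -48
```

```text
tcp rack [-6.2  0.9] 99.3 tooltilt 0.197 F [-0.8  0.3 -1.2] w 11.7
end edge slant 0.244  q x [-51.5  67.2] z [ 50.2 121.8] face y 4.6
tcp in rack x,y: -6.0 0.92 z 99.6
top 117 card x pct [17.4 43.8 62.3] y [-3.8  2.4  3.6] z [22.  74.8]
 top edge rack y-slot: mean 0.79 slope 0.0539 43
scene 531 card x pct [-50.1  31.3  65.1] y [-2.1  3.6  6.2] z [ 6.4 73.8]
```

View pics/p2.png

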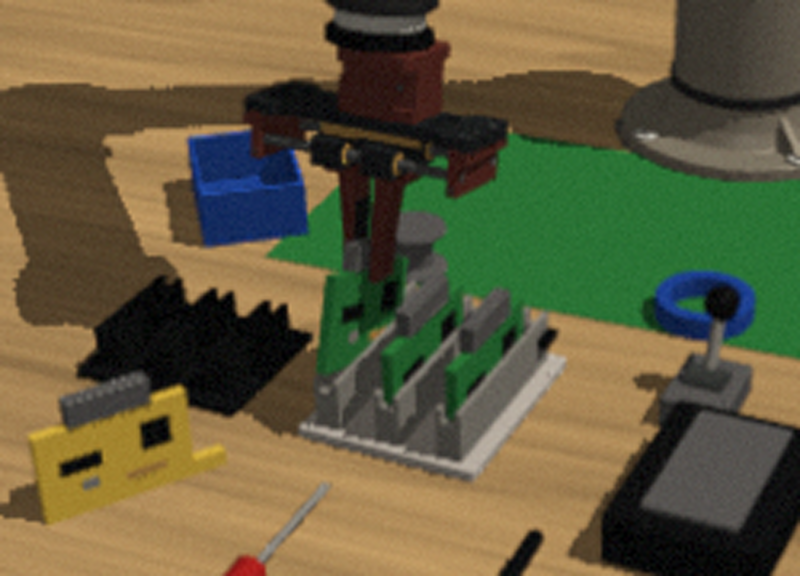

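Call:
servo_tool --motion "1 0 0 -0.003 0 0 0; 1 -0.004 0.0002 -0.003 0 0 0; 1 -0.008 0.0005 -0.003 0 0 0; 1 -0.011 0.0007 -0.003 0 0 0; 1 -0.013 0.0008 -0.003 0 0 0; 1 -0.013 0.0008 -0.003 0 0 0; 1 -0.013 0.0008 -0.003 0 0 0"

```text
clock: 34.3
tcp_pos: [0.5326, -0.1348, 0.0965]
ee_rot: [[0.979, -0.061, 0.196], [-0.06, -0.998, -0.012], [0.196, -0.0, -0.981]]
force: [0.3, 0.1, -2.4]
grip_width: 0.128
```

Call:
servo_tool --motion "1 0.0013 -0.0001 -0.0025 0.002 0.038 0; 1 0.0028 -0.0002 -0.005 0.0045 0.075 0; 1 0.0042 -0.0002 -0.0075 0.007 0.112 0; 1 0.0058 -0.0003 -0.0101 0.009 0.15 0; 1 0.0058 -0.0003 -0.0101 0.009 0.15 0; 1 0.0092 -0.0005 -0.0135 0.012 0.2 0; 1 0.0125 -0.0007 -0.0169 0.015 0.25 0; 1 0.0125 -0.0007 -0.0169 0.015 0.25 0; 1 0.0125 -0.0007 -0.0169 0.015 0.25 0"

```text
clock: 35.2
tcp_pos: [0.5463, -0.1353, 0.0802]
ee_rot: [[0.997, -0.06, -0.049], [-0.06, -0.998, 0.003], [-0.049, -0.0, -0.999]]
force: [3.1, 0.1, 3.8]
grip_width: 0.138
```

```bash
python3 geo.py -48 p3
```

```text
tcp rack [-5.5  1.2] 80.2 tooltilt -0.049 F [3.1 0.1 3.8] w 12.1
end edge slant 0.126  q x [-56.5  56.4] z [49.  90.7] face y 4.7
```

View pics/p3.png

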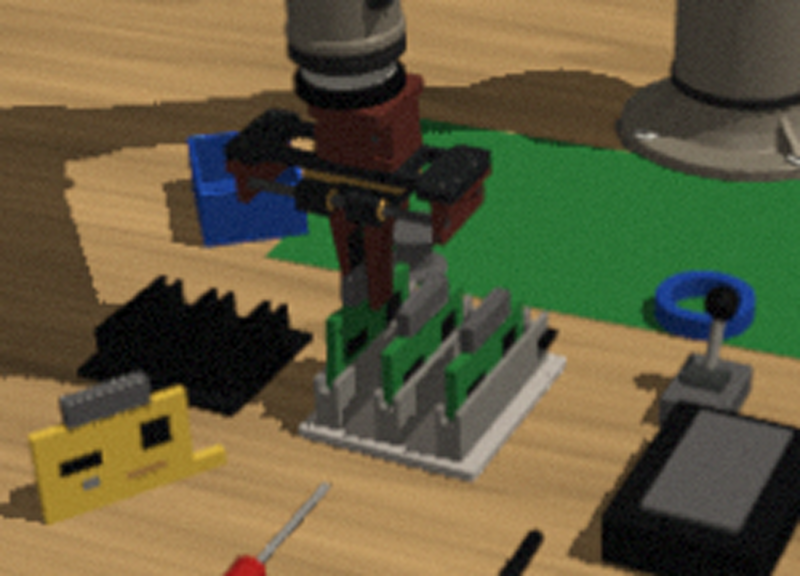

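Call:
servo_tool --motion "1 0.002 0 -0.002 0.0015 0.025 0; 1 0.0035 -0.0002 -0.004 0.003 0.05 0; 1 0.005 -0.0003 -0.0058 0.0045 0.075 0; 1 0.0064 -0.0004 -0.0076 0.006 0.1 0; 1 0.0064 -0.0004 -0.0085 0.006 0.1 0; 1 0.0064 -0.0004 -0.0085 0.006 0.1 0; 1 0.0064 -0.0004 -0.0085 0.006 0.1 0"

```text
clock: 35.95
tcp_pos: [0.5518, -0.1358, 0.0731]
ee_rot: [[0.987, -0.061, -0.15], [-0.06, -0.998, 0.008], [-0.15, 0.001, -0.989]]
force: [-0.5, -0.6, 14.4]
grip_width: 0.132
```

Call:
servo_tool --motion "0.3 0 0 0.001 0 0 0; 0.3 0 0 0.001 0 0 0; 0.3 0 0 0.001 0 0 0; 0.3 0.005 0 0.03 0 0 0; 0.3 0.01 0 0.07 0 0 0; 0.3 0.01 0 0.11 0 0 0; -0.2 0.01 -0.05 0.15 0 -0.08 0; -0.2 0.0 -0.1 0.17 0 -0.15 0.04; -1 0.0 -0.15 0.17 0 -0.15 0.04; -1 0.0 -0.15 0.17 0 -0.15 0.04"

```text
clock: 36.95
tcp_pos: [0.5492, -0.293, 0.2416]
ee_rot: [[1.0, -0.028, -0.003], [-0.028, -1.0, 0.002], [-0.003, -0.002, -1.0]]
force: [0.1, -0.6, -1.7]
grip_width: 0.671
```

```bash
python3 seat.py; python3 st.py q
cat > packs.py <<'E'
from st import *
import sys
# packs & platform: top faces by height band, points at that height, minAreaRect
def rects(c,lo,hi,zz,x0,x1,cond=None,minA=200):
    P=cloud(c)*1000; m=(P[...,2]>lo)&(P[...,2]<hi)
    if cond is not None: m&=cond
    m[:, :x0]=0; m[:,x1:]=0; m[:200]=0; m[360:]=0
    m=cv2.morphologyEx(cv2.morphologyEx(m.astype(np.uint8),cv2.MORPH_CLOSE,np.ones((5,5))),cv2.MORPH_OPEN,np.ones((3,3)))
    out=[]
    for k in cv2.findContours(m,cv2.RETR_EXTERNAL,cv2.CHAIN_APPROX_NONE)[0]:
        if cv2.contourArea(k)<minA: continue
        w=onplane(c,k.reshape(-1,2),zz/1000)[:,:2]*1000
        (cx,cy),(a,b),an=cv2.minAreaRect(w.astype(np.float32))
        if a<b: an-=90
        out.append((round(cx,1),round(cy,1),round(max(a,b),1),round(min(a,b),1),round(np.radians(an),4),k.mean(0).round().ravel().tolist()))
    return out
if __name__=="__main__":
    c=cap("top"); save(c,sys.argv[1],(100,180,345,350),3.2); V=c["image"].max(2)
    for r in rects(c,20,40,28,120,245,V>110): print("pack",r)
    for r in rects(c,38,60,44,245,320,V>50): print("platform",r)
E
python3 packs.py q2
```

```text
-48 green top 94 x [-51.8 -29.9  54.6] y-s 1.1 z 79.0 z slope 0.002
-48 bar 193 x [-27.8   1.6  29.2] y-s 1.0 z 99.1 z slope 0.001
0 green top 96 x [-52.7 -30.7  53.6] y-s -0.6 z 79.1 z slope 0.001
0 bar 194 x [-26.9   1.7  30.5] y-s -0.5 z 99.3 z slope 0.009
48 green top 92 x [-51.7 -29.6  54.7] y-s 0.5 z 79.5 z slope 0.001
48 bar 192 x [-26.    1.9  31.5] y-s 0.4 z 99.4 z slope 0.005
t 37.0 tcp [ 549.3 -293.5  240.9] yaw x -0.0294 z [-0.0038  0.0032 -1.    ] F [ 0.4  -2.24 -0.88] w 63.4
pack (464.6, 266.5, 121.1, 65.3, np.float64(-0.0833), [219.0, 311.0])
pack (478.0, 412.6, 120.2, 64.8, np.float64(0.028), [150.0, 305.0])
pack (604.7, 358.3, 120.4, 67.8, np.float64(0.2353), [177.0, 245.0])
platform (608.9, 144.4, 120.8, 67.0, np.float64(-0.0477), [277.0, 242.0])
```

View pics/qscene.png

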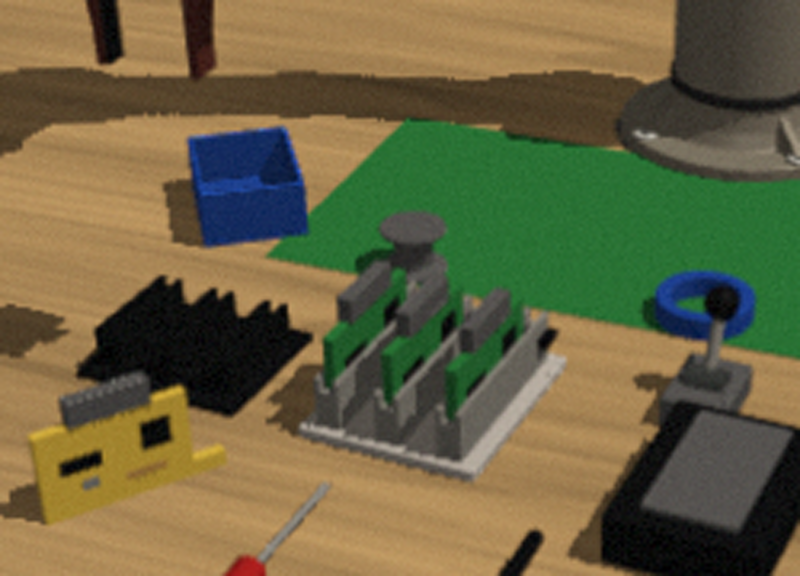

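View pics/q2.png

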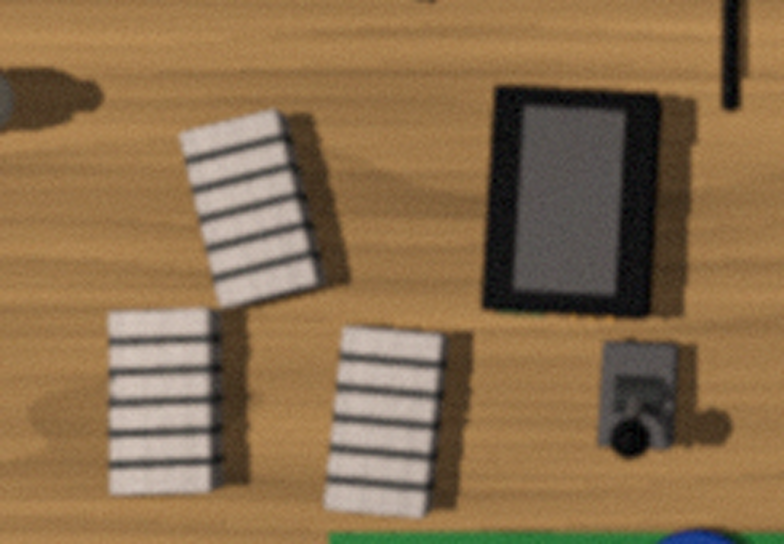

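All three cards are seated: tops at 79–79.5 mm, no slope, laterally within 1 mm. The packs haven't moved: (464.6,266.5), (478,412.6), (604.7,358.3). The platform is at (608.9,144.4), yaw −0.049. Going for the nearest pack, at top (219,311).

Call:
servo_tool --motion "-1 -0.01 0.05 0 0 0 0; -1 -0.02 0.1 0 0 0 0; -1 -0.03 0.15 0 0 0 0; -1 -0.04 0.2 0 0 0 0; -1 -0.05 0.25 0 0 0 0; -1 -0.055 0.3 0 0 0 0; -1 -0.06 0.345 0 0 0 -0.01; -1 -0.065 0.39 0 0 0 -0.02; -1 -0.07 0.435 0 0 0 -0.03; -1 -0.075 0.48 0 0 0 -0.04; -1 -0.08 0.52 -0.02 0 0 -0.054; -1 -0.0847 0.56 -0.06 0 0 -0.054; -1 -0.0847 0.56 -0.12 0 0 -0.054; -1 -0.0847 0.56 -0.14 0 0 -0.054; -1 -0.0847 0.56 -0.14 0 0 -0.054; -1 -0.0847 0.56 -0.14 0 0 -0.054"

```text
clock: 38.75
tcp_pos: [0.4652, 0.2757, 0.1014]
ee_rot: [[0.997, -0.071, -0.004], [-0.071, -0.997, 0.007], [-0.005, -0.007, -1.0]]
force: [0.0, 0.1, 0.3]
grip_width: 0.995
```

```bash
cat > look.py <<'E'
from st import *
import sys
st()
c=cap("scene"); save(c,sys.argv[1],(320,110,570,330),2.7)
E
python3 look.py r1; python3 rot.py -0.083 0
```

```text
t 38.75 tcp [465.2 275.7 101.4] yaw x -0.0709 z [-0.0044  0.0068 -1.    ] F [0.02 0.11 0.3 ] w 87.6
rotvec [-0.0079 -0.0019 -0.0109]
```

View pics/r1.png

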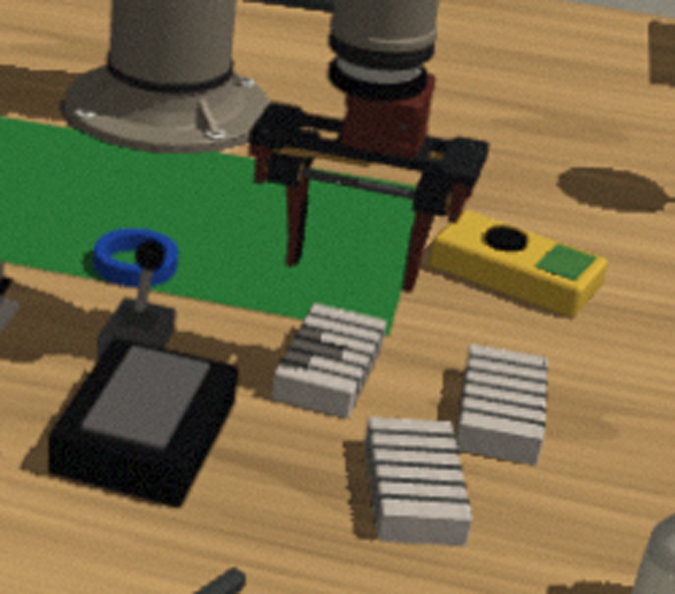

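Call:
servo_tool --motion "-1 -0.0005 -0.0085 -0.03 -0.008 -0.002 -0.011; -1 -0.0005 -0.0085 -0.06 -0.008 -0.002 -0.011; -1 -0.0005 -0.0085 -0.085 -0.008 -0.002 -0.011; -1 -0.0005 -0.0085 -0.0945 -0.008 -0.002 -0.011; -1 -0.0005 -0.0085 -0.0945 -0.008 -0.002 -0.011; -1 -0.0005 -0.0085 -0.0945 -0.008 -0.002 -0.011; 1 -0.0005 -0.0085 -0.0945 -0.008 -0.002 -0.011; 1 -0.0005 -0.0085 -0.0945 -0.008 -0.002 -0.011; 1 -0.0005 -0.0085 -0.0945 -0.008 -0.002 -0.011; 1 -0.0005 -0.0085 -0.0945 -0.008 -0.002 -0.011; 1 -0.0005 -0.0085 -0.0945 -0.008 -0.002 -0.011" --grip_force 45

```text
clock: 39.9
tcp_pos: [0.4669, 0.2668, 0.0074]
ee_rot: [[0.996, -0.085, 0.001], [-0.085, -0.996, 0.0], [0.001, -0.0, -1.0]]
force: [-0.7, 1.3, 6.4]
grip_width: 0.745
```

```bash
python3 look.py r2; python3 packs.py r3; python3 rot.py -0.049 0
```

```text
t 39.9 tcp [466.9 266.8   7.4] yaw x -0.085 z [ 8.e-04  3.e-04 -1.e+00] F [-0.67  1.34  6.42] w 65.5
pack (515.4, 259.8, 64.8, 18.9, np.float64(1.48), [223.0, 287.0])
pack (481.5, 412.7, 113.3, 64.8, np.float64(0.0285), [145.0, 298.0])
pack (604.7, 358.1, 120.4, 68.2, np.float64(0.2365), [177.0, 245.0])
platform (608.5, 144.1, 121.9, 67.8, np.float64(-0.0535), [277.0, 242.0])
rotvec [-0.0003  0.0008  0.036 ]
```

I've reached the limit of 40 picture views, so I go on with numeric measurements. The pack is gripped (65.5 mm). I'll lift it and carry it above the platform.

Call:
servo_tool --motion "1 0 0 0.04 0 0 0; 1 0 0 0.08 0 0 0; 1 0.02 -0.015 0.11 0 0 0.01; 1 0.05 -0.04 0.11 0 0 0.02; 1 0.08 -0.065 0.11 0 0 0.03; 1 0.11 -0.09 0.11 0 0 0.036; 1 0.135 -0.115 0.1 0 0 0.036; 1 0.144 -0.122 0.08 0 0 0.036; 1 0.144 -0.122 0.07 0 0 0.036; 1 0.144 -0.122 0.07 0 0 0.036; 1 0.144 -0.122 0.07 0 0 0.036; 1 0.144 -0.122 0.07 0 0 0.036"

```text
clock: 41.2
tcp_pos: [0.6098, 0.1453, 0.0774]
ee_rot: [[0.999, -0.047, -0.0], [-0.047, -0.999, -0.001], [-0.0, 0.001, -1.0]]
force: [-0.6, -0.2, -4.3]
grip_width: 0.748
```

```bash
python3 st.py; python3 rot.py -0.049 0
```

```text
t 41.2 tcp [609.8 145.3  77.4] yaw x -0.0467 z [-0.e+00 -8.e-04 -1.e+00] F [-0.61 -0.2  -4.29] w 65.9
rotvec [ 0.0008 -0.     -0.0023]
```

Call:
servo_tool --motion "1 0.001 -0.0005 -0.01 0 0 -0.002; 1 0.001 -0.0005 -0.018 0 0 -0.002; 1 0.001 -0.0005 -0.024 0 0 -0.002; 1 0.001 -0.0005 -0.0265 0 0 -0.002; 1 0.001 -0.0005 -0.0265 0 0 -0.002; 1 0.001 -0.0005 -0.0265 0 0 -0.002"

```text
clock: 41.8
tcp_pos: [0.6108, 0.1429, 0.0513]
ee_rot: [[0.999, -0.051, -0.001], [-0.051, -0.999, -0.003], [-0.001, 0.003, -1.0]]
force: [-6.9, -4.3, 11.5]
grip_width: 0.749
```

```bash
python3 st.py
```

```text
t 41.8 tcp [610.8 142.9  51.3] yaw x -0.051 z [-0.0013 -0.0031 -1.    ] F [-6.86 -4.27 11.51] w 65.9
```

Call:
servo_tool --motion "-1 0 0 0 0 0 0; -1 0 0 0 0 0 0; -1 0 0 0 0 0 0; -1 0 0 0 0 0 0; -1 0 0 0.04 0 0 0; -1 0 0 0.08 0 0 0; -1 -0.03 0.05 0.1 0 0 0; -1 -0.055 0.1 0.1 0 0 0.03; -1 -0.08 0.15 0.1 0 0 0.05; -1 -0.105 0.2 0.1 0 0 0.077; -1 -0.13 0.25 0.1 0 0 0.077; -1 -0.131 0.27 0.1 0 0 0.077; -1 -0.131 0.27 0.1 0 0 0.077; -1 -0.131 0.27 0.1 0 0 0.077"

```text
clock: 43.2
tcp_pos: [0.4789, 0.4151, 0.15]
ee_rot: [[1.0, 0.03, -0.001], [0.03, -1.0, -0.001], [-0.001, 0.001, -1.0]]
force: [0.3, -0.5, 0.2]
grip_width: 0.997
```

```bash
sed -i 's/,(100,180,345,350),3.2)/)/' packs.py
cat >> packs.py <<'E'
    for zt in(72,100,128):
        for r in rects(c,zt-8,zt+8,zt,245,320,V>110): print("stack top",zt,r)
    P=cloud(c)*1000
    for r in rects(c,30,150,40,245,320): print("base blob@40",r)
E
python3 st.py; python3 packs.py s1; python3 rot.py 0.0285 0
```

```text
t 43.2 tcp [478.9 415.1 150. ] yaw x 0.0297 z [-1.1e-03 -8.0e-04 -1.0e+00] F [ 0.33 -0.55  0.2 ] w 87.7
pack (478.0, 412.6, 120.3, 64.8, np.float64(0.028), [153.0, 306.0])
pack (604.9, 358.0, 120.0, 68.2, np.float64(0.234), [177.0, 245.0])
stack top 72 (608.3, 140.8, 119.6, 65.7, np.float64(-0.0454), [278.0, 241.0])
base blob@40 (467.7, 101.0, 49.8, 28.1, np.float64(-0.0662), [298.0, 309.0])
base blob@40 (609.0, 143.8, 149.5, 109.6, np.float64(-0.0505), [278.0, 242.0])
rotvec [ 0.0023 -0.0007  0.002 ]
```

The top pack's centre reads (608.3,140.8) against the platform's (608.8,144.1), about 3 mm off in y. I'll regrip and correct it before stacking more.

Call:
servo_tool --motion "-1 0.025 -0.05 0.01 0 0 -0.02; -1 0.05 -0.1 0.01 0 0 -0.04; -1 0.075 -0.15 0.01 0 0 -0.06; -1 0.1 -0.2 0.01 0 0 -0.078; -1 0.125 -0.25 0.01 0 0 -0.078; -1 0.132 -0.271 0 0 0 -0.078; -1 0.132 -0.271 -0.04 0 0 -0.078; -1 0.132 -0.271 -0.08 0 0 -0.078; -1 0.132 -0.271 -0.096 0 0 -0.078; -1 0.132 -0.271 -0.096 0 0 -0.078; -1 0.132 -0.271 -0.096 0 0 -0.078; 1 0.132 -0.271 -0.096 0 0 -0.078; 1 0.132 -0.271 -0.096 0 0 -0.078; 1 0.132 -0.271 -0.096 0 0 -0.078; 1 0.132 -0.271 -0.096 0 0 -0.078; 1 0.132 -0.271 -0.096 0 0 -0.078"

```text
clock: 44.85
tcp_pos: [0.6129, 0.1426, 0.0552]
ee_rot: [[0.999, -0.052, 0.001], [-0.052, -0.999, -0.001], [0.001, 0.001, -1.0]]
force: [-1.4, -1.6, 7.1]
grip_width: 0.747
```

```bash
python3 st.py; python3 rot.py -0.0495 0
```

```text
t 44.85 tcp [612.9 142.6  55.2] yaw x -0.0521 z [ 9.0e-04 -1.1e-03 -1.0e+00] F [-1.38 -1.58  7.12] w 65.7
rotvec [0.0011 0.0009 0.0026]
```

Call:
servo_tool --motion "1 0 0.0015 0.006 0 0 0.002; 1 0 0.0015 0.006 0 0 0.002; 1 0 0.0015 0.006 0 0 0.002; 1 0 0.0015 0.006 0 0 0.002"

```text
clock: 45.25
tcp_pos: [0.6118, 0.1433, 0.0595]
ee_rot: [[0.999, -0.05, -0.002], [-0.05, -0.999, -0.002], [-0.002, 0.002, -1.0]]
force: [-0.2, -0.2, -3.4]
grip_width: 0.747
```

```bash
python3 st.py; python3 packs.py s2
```

```text
t 45.25 tcp [611.8 143.3  59.5] yaw x -0.0502 z [-0.0017 -0.002  -1.    ] F [-0.23 -0.22 -3.44] w 65.7
pack (478.0, 412.6, 120.3, 64.8, np.float64(0.028), [150.0, 305.0])
pack (604.8, 358.0, 120.3, 68.2, np.float64(0.234), [177.0, 245.0])
```

Call:
servo_tool --motion "1 0 0.0023 0 0 0 0; 1 0 0.0023 0 0 0 0; 1 0 0.0023 -0.002 0 0 0; 1 0 0.0023 -0.004 0 0 0; 1 0 0.0023 -0.0045 0 0 0; 1 0 0.0023 -0.0045 0 0 0"

```text
clock: 45.9
tcp_pos: [0.6122, 0.1459, 0.0554]
ee_rot: [[0.999, -0.05, -0.001], [-0.05, -0.999, -0.002], [-0.001, 0.002, -1.0]]
force: [-0.0, 0.4, -3.7]
grip_width: 0.746
```

```bash
python3 st.py
```

```text
t 45.9 tcp [612.2 145.9  55.4] yaw x -0.0502 z [-9.0e-04 -1.6e-03 -1.0e+00] F [-0.02  0.42 -3.72] w 65.6
```

Call:
servo_tool --motion "-1 0 0 0 0 0 0; -1 0 0 0 0 0 0; -1 0 0 0 0 0 0; -1 0 0 0 0 0 0; -1 0 0 0.04 0 0 0; -1 0 0 0.08 0 0 0; -1 -0.03 0.05 0.1 0 0 0; -1 -0.055 0.1 0.1 0 0 0.03; -1 -0.08 0.15 0.1 0 0 0.05; -1 -0.105 0.2 0.1 0 0 0.077; -1 -0.13 0.25 0.1 0 0 0.077; -1 -0.132 0.269 0.1 0 0 0.077; -1 -0.132 0.269 0.1 0 0 0.077; -1 -0.132 0.269 0.1 0 0 0.077"

```text
clock: 47.3
tcp_pos: [0.4789, 0.4168, 0.1557]
ee_rot: [[1.0, 0.031, -0.001], [0.031, -1.0, -0.001], [-0.001, 0.001, -1.0]]
force: [-0.1, -0.2, -0.4]
grip_width: 1.0
```

```bash
python3 st.py; python3 packs.py s3; python3 rot.py 0.0285 0
```

```text
t 47.3 tcp [478.9 416.8 155.7] yaw x 0.0306 z [-8.e-04 -8.e-04 -1.e+00] F [-0.05 -0.23 -0.41] w 88.0
pack (478.0, 412.6, 120.3, 64.8, np.float64(0.028), [152.0, 306.0])
pack (604.8, 358.0, 120.2, 68.2, np.float64(0.234), [177.0, 245.0])
stack top 72 (608.0, 143.8, 118.9, 65.6, np.float64(-0.045), [276.0, 242.0])
base blob@40 (467.9, 101.1, 50.1, 28.0, np.float64(-0.0615), [297.0, 309.0])
base blob@40 (609.1, 143.7, 149.2, 109.8, np.float64(-0.0505), [278.0, 242.0])
rotvec [ 0.0022 -0.0005  0.001 ]
```

The first pack is now aligned: (608.0,143.8) against platform and base at about (609,144). Picking the second pack at (478,412.6).

Call:
servo_tool --motion "-1 0.001 -0.003 -0.04 0.002 0 -0.002; -1 0.001 -0.003 -0.08 0.002 0 -0.002; -1 0.001 -0.003 -0.12 0.002 0 -0.002; -1 0.001 -0.003 -0.14 0.002 0 -0.002; -1 0.001 -0.003 -0.148 0.002 0 -0.002; -1 0.001 -0.003 -0.148 0.002 0 -0.002; -1 0.001 -0.003 -0.148 0.002 0 -0.002; 1 0.001 -0.003 -0.148 0.002 0 -0.002; 1 0.001 -0.003 -0.148 0.002 0 -0.002; 1 0.001 -0.003 -0.148 0.002 0 -0.002; 1 0.001 -0.003 -0.148 0.002 0 -0.002; 1 0.001 -0.003 -0.148 0.002 0 -0.002"

```text
clock: 48.55
tcp_pos: [0.4818, 0.4134, 0.0087]
ee_rot: [[1.0, 0.025, 0.001], [0.025, -1.0, 0.003], [0.001, -0.003, -1.0]]
force: [0.5, 1.5, 5.6]
grip_width: 0.751
```

```bash
python3 st.py; python3 rot.py -0.049 0
```

```text
t 48.55 tcp [481.8 413.4   8.7] yaw x 0.0251 z [ 9.0e-04  2.9e-03 -1.0e+00] F [0.5  1.51 5.61] w 66.1
rotvec [-0.0029  0.001  -0.0741]
```

Call:
servo_tool --motion "1 0 0 0.04 0 0 0; 1 0 0 0.08 0 0 0; 1 0.02 -0.03 0.12 0 0 -0.01; 1 0.04 -0.07 0.125 0 0 -0.02; 1 0.06 -0.11 0.125 0 0 -0.04; 1 0.08 -0.15 0.125 0 0 -0.06; 1 0.1 -0.19 0.125 -0.003 0 -0.074; 1 0.12 -0.23 0.12 -0.003 0 -0.074; 1 0.131 -0.26 0.1 -0.003 0 -0.074; 1 0.132 -0.2675 0.09 -0.003 0 -0.074; 1 0.132 -0.2675 0.085 -0.003 0 -0.074; 1 0.132 -0.2675 0.085 -0.003 0 -0.074; 1 0.132 -0.2675 0.085 -0.003 0 -0.074; 1 0.132 -0.2675 0.085 -0.003 0 -0.074"

```text
clock: 49.95
tcp_pos: [0.6131, 0.1466, 0.0934]
ee_rot: [[0.999, -0.046, 0.0], [-0.046, -0.999, -0.002], [0.0, 0.001, -1.0]]
force: [-0.3, -0.1, -4.0]
grip_width: 0.746
```

```bash
python3 st.py; python3 rot.py -0.049 0
```

```text
t 49.95 tcp [613.1 146.6  93.4] yaw x -0.0465 z [ 2.0e-04 -1.5e-03 -1.0e+00] F [-0.34 -0.08 -3.99] w 65.6
rotvec [ 0.0015  0.0002 -0.0025]
```

Call:
servo_tool --motion "1 -0.0008 -0.0007 -0.002 0.001 0 -0.0025; 1 -0.0008 -0.0007 -0.005 0.001 0 -0.0025; 1 -0.0008 -0.0007 -0.009 0.001 0 -0.0025; 1 -0.0008 -0.0007 -0.0115 0.001 0 -0.0025; 1 -0.0008 -0.0007 -0.0128 0.001 0 -0.0025; 1 -0.0008 -0.0007 -0.0128 0.001 0 -0.0025; 1 -0.0008 -0.0007 -0.0128 0.001 0 -0.0025"

```text
clock: 50.65
tcp_pos: [0.6123, 0.1436, 0.0808]
ee_rot: [[0.999, -0.052, -0.001], [-0.052, -0.999, -0.002], [-0.001, 0.002, -1.0]]
force: [-5.3, -2.7, 7.0]
grip_width: 0.748
```

```bash
python3 st.py
```

```text
t 50.65 tcp [612.3 143.6  80.8] yaw x -0.0518 z [-9.0e-04 -2.4e-03 -1.0e+00] F [-5.32 -2.68  7.  ] w 65.8
```

Contact dragged it about 2 mm in −y. I'll ease up 1.2 mm so the arm springs back, then check and release.

Call:
servo_tool --motion "1 0 0 0.0015 0 0 0; 1 0 0 0.0015 0 0 0; 1 0 0 0.0012 0 0 0; 1 0 0 0.0012 0 0 0"

```text
clock: 51.05
tcp_pos: [0.6125, 0.1437, 0.0809]
ee_rot: [[0.999, -0.052, -0.001], [-0.052, -0.999, -0.002], [-0.001, 0.002, -1.0]]
force: [-1.0, -0.6, -1.4]
grip_width: 0.748
```

```bash
python3 st.py
```

```text
t 51.05 tcp [612.5 143.7  80.9] yaw x -0.0517 z [-8.0e-04 -1.6e-03 -1.0e+00] F [-1.03 -0.57 -1.41] w 65.8
```

Call:
servo_tool --motion "1 0 0 0.003 0 0 0; 1 0 0 0.003 0 0 0; 1 0 0 0.003 0 0 0"

```text
clock: 51.35
tcp_pos: [0.6125, 0.1438, 0.0838]
ee_rot: [[0.999, -0.052, -0.001], [-0.052, -0.999, -0.001], [-0.001, 0.001, -1.0]]
force: [-0.3, 0.1, -4.2]
grip_width: 0.749
```

```bash
python3 st.py;python3 rot.py -0.049 0
```

```text
t 51.35 tcp [612.5 143.8  83.8] yaw x -0.0517 z [-8.0e-04 -1.5e-03 -1.0e+00] F [-0.25  0.06 -4.16] w 65.9
rotvec [ 0.0015 -0.0008  0.0027]
```

Call:
servo_tool --motion "1 0 0.002 0 0 0 0.002; 1 0 0.002 0 0 0 0.002; 1 0 0.002 -0.0015 0 0 0.002; 1 0 0.002 -0.0028 0 0 0.002; 1 0 0.002 -0.0028 0 0 0.002"

```text
clock: 51.85
tcp_pos: [0.6124, 0.1457, 0.081]
ee_rot: [[0.999, -0.05, -0.001], [-0.05, -0.999, -0.002], [-0.001, 0.002, -1.0]]
force: [-1.0, -0.2, -4.1]
grip_width: 0.749
```

```bash
python3 st.py;python3 rot.py -0.049 0
```

```text
t 51.85 tcp [612.4 145.7  81. ] yaw x -0.0497 z [-8.0e-04 -1.6e-03 -1.0e+00] F [-0.96 -0.25 -4.05] w 65.9
rotvec [ 0.0016 -0.0008  0.0007]
```

Call:
servo_tool --motion "-1 0 0 0 0 0 0; -1 0 0 0 0 0 0; -1 0 0 0 0 0 0; -1 0 0 0 0 0 0; -1 0 0 0.04 0 0 0; -1 0 0 0.08 0 0 0; -1 -0.03 0.05 0.1 0 0 0.05; -1 -0.055 0.1 0.1 0 0 0.12; -1 -0.08 0.15 0.1 0 0 0.18; -1 -0.105 0.2 0.1 0 0 0.24; -1 -0.13 0.25 0.1 0 0 0.284; -1 -0.132 0.269 0.1 0 0 0.284; -1 -0.132 0.269 0.1 0 0 0.284; -1 -0.132 0.269 0.1 0 0 0.284"

```text
clock: 53.25
tcp_pos: [0.4791, 0.4165, 0.1813]
ee_rot: [[0.972, 0.236, -0.0], [0.236, -0.972, -0.001], [-0.001, 0.001, -1.0]]
force: [1.8, -0.1, 0.3]
grip_width: 1.0
```

```bash
python3 st.py; python3 packs.py s4; python3 rot.py 0.2345 0
```

```text
t 53.25 tcp [479.1 416.5 181.3] yaw x 0.2381 z [-4.e-04 -1.e-03 -1.e+00] F [ 1.82 -0.11  0.3 ] w 88.0
pack (604.7, 358.0, 120.4, 68.0, np.float64(0.2367), [177.0, 244.0])
stack top 100 (608.1, 143.5, 119.8, 66.1, np.float64(-0.0507), [275.0, 240.0])
base blob@40 (468.1, 101.0, 50.6, 28.1, np.float64(-0.0662), [298.0, 309.0])
base blob@40 (609.0, 143.8, 149.5, 109.6, np.float64(-0.0505), [278.0, 242.0])
rotvec [ 0.0023 -0.0001 -0.0004]
```

The second pack is aligned: (608.1,143.5), yaw −0.051. Third pack next, at (604.7,358.0), yaw 0.236.

Call:
servo_tool --motion "-1 0.045 -0.02 0 0 0 0; -1 0.09 -0.04 0 0 0 0; -1 0.1275 -0.058 -0.03 0 0 0; -1 0.1275 -0.058 -0.08 0 0 0; -1 0.1275 -0.058 -0.12 0 0 0; -1 0.1275 -0.058 -0.15 0.002 0 0; -1 0.1275 -0.058 -0.168 0.002 0 0; -1 0.1275 -0.058 -0.173 0.002 0 0; -1 0.1275 -0.058 -0.173 0.002 0 0; -1 0.1275 -0.058 -0.173 0.002 0 0; 1 0.1275 -0.058 -0.173 0.002 0 0; 1 0.1275 -0.058 -0.173 0.002 0 0; 1 0.1275 -0.058 -0.173 0.002 0 0; 1 0.1275 -0.058 -0.173 0.002 0 0; 1 0.1275 -0.058 -0.173 0.002 0 0"

```text
clock: 54.8
tcp_pos: [0.6081, 0.3587, 0.0094]
ee_rot: [[0.972, 0.233, 0.001], [0.233, -0.972, 0.003], [0.002, -0.003, -1.0]]
force: [-0.7, 4.4, 4.6]
grip_width: 0.749
```

```bash
python3 st.py; python3 rot.py -0.049 0
```

```text
t 54.8 tcp [608.1 358.7   9.4] yaw x 0.2352 z [ 0.0011  0.0033 -1.    ] F [-0.67  4.42  4.56] w 65.9
rotvec [-0.0031  0.0015 -0.2842]
```

Call:
servo_tool --motion "1 0 0 0.04 0 0 0; 1 0 0 0.08 0 0 0; 1 0 0 0.12 0 0 -0.05; 1 0.001 -0.04 0.14 0 0 -0.12; 1 0.002 -0.08 0.14 0 0 -0.18; 1 0.003 -0.12 0.14 0 0 -0.24; 1 0.004 -0.16 0.14 -0.003 0.001 -0.284; 1 0.004 -0.2 0.14 -0.003 0.001 -0.284; 1 0.004 -0.213 0.13 -0.003 0.001 -0.284; 1 0.004 -0.213 0.115 -0.003 0.001 -0.284; 1 0.004 -0.213 0.113 -0.003 0.001 -0.284; 1 0.004 -0.213 0.113 -0.003 0.001 -0.284; 1 0.004 -0.213 0.113 -0.003 0.001 -0.284"

```text
clock: 56.1
tcp_pos: [0.6116, 0.146, 0.1212]
ee_rot: [[0.999, -0.047, -0.002], [-0.047, -0.999, -0.001], [-0.002, 0.001, -1.0]]
force: [0.8, -0.3, -4.1]
grip_width: 0.752
```

```bash
python3 st.py; python3 rot.py -0.0495 0
```

```text
t 56.1 tcp [611.6 146.  121.2] yaw x -0.0468 z [-0.0018 -0.0013 -1.    ] F [ 0.83 -0.27 -4.06] w 66.2
rotvec [ 0.0013 -0.0018 -0.0027]
```

Call:
servo_tool --motion "1 0.0004 0 -0.004 0.001 -0.002 -0.0025; 1 0.0004 0 -0.008 0.001 -0.002 -0.0025; 1 0.0004 0 -0.0105 0.001 -0.002 -0.0025; 1 0.0004 0 -0.0105 0.001 -0.002 -0.0025; 1 0.0004 0 -0.0105 0.001 -0.002 -0.0025"

```text
clock: 56.6
tcp_pos: [0.6123, 0.1438, 0.1106]
ee_rot: [[0.999, -0.052, 0.0], [-0.052, -0.999, -0.001], [0.0, 0.001, -1.0]]
force: [-0.8, -0.5, -4.1]
grip_width: 0.75
```

```bash
python3 st.py; python3 rot.py -0.0495 0
```

```text
t 56.6 tcp [612.3 143.8 110.6] yaw x -0.0521 z [ 3.0e-04 -1.4e-03 -1.0e+00] F [-0.8  -0.48 -4.07] w 66.0
rotvec [0.0014 0.0003 0.0026]
```

Call:
servo_tool --motion "1 -0.0002 0.002 0 0.001 0 0.0025; 1 -0.0002 0.002 0 0.001 0 0.0025; 1 -0.0002 0.002 -0.001 0.001 0 0.0025; 1 -0.0002 0.002 -0.001 0.001 0 0.0025"

```text
clock: 57.0
tcp_pos: [0.6122, 0.1458, 0.1096]
ee_rot: [[0.999, -0.05, 0.0], [-0.05, -0.999, -0.0], [0.001, 0.0, -1.0]]
force: [0.1, -0.3, -3.7]
grip_width: 0.748
```

```bash
python3 st.py; python3 rot.py -0.0495 0
```

```text
t 57.0 tcp [612.2 145.8 109.6] yaw x -0.0497 z [ 5.e-04 -4.e-04 -1.e+00] F [ 0.1  -0.25 -3.73] w 65.8
rotvec [0.0004 0.0005 0.0002]
```

Call:
servo_tool --motion "-1 0 0 0 0 0 0; -1 0 0 0 0 0 0; -1 0 0 0 0 0 0; -1 0 0 0 0 0 0; -1 0 0 0.04 0 0 0; -1 0 0 0.08 0 0 0; -1 -0.03 0.05 0.1 0 0 0; -1 -0.055 0.1 0.1 0 0 0; -1 -0.08 0.15 0.1 0 0 0; -1 -0.1 0.18 0.1 0 0 0; -1 -0.13 0.2 0.1 0 0 0; -1 -0.13 0.2 0.1 0 0 0; -1 -0.13 0.2 0.1 0 0 0"

```text
clock: 58.3
tcp_pos: [0.4814, 0.3467, 0.21]
ee_rot: [[0.999, -0.047, 0.001], [-0.047, -0.999, -0.0], [0.001, 0.0, -1.0]]
force: [0.8, -0.3, -0.5]
grip_width: 1.0
```

```bash
python3 st.py; python3 packs.py s5; python3 seat.py
python3 - <<'E'
from h import *
# lever ball: dark pixels above z=60 near switch
for n in("top","scene"):
    c=cap(n); P=cloud(c)*1000; V=c["image"].max(2)
    m=(P[...,2]>62)&(P[...,2]<100)&(abs(P[...,0]-480)<60)&(abs(P[...,1]-101)<30)&(V<70)
    print(n,m.sum(),np.median(P[m],0).round(1),P[m].min(0).round(1),P[m].max(0).round(1))
E
```

```text
t 58.3 tcp [481.4 346.7 210. ] yaw x -0.0468 z [ 1.1e-03 -4.0e-04 -1.0e+00] F [ 0.79 -0.34 -0.52] w 88.0
stack top 128 (609.0, 143.7, 120.2, 65.7, np.float64(-0.0413), [273.0, 239.0])
base blob@40 (468.7, 101.0, 51.8, 28.2, np.float64(-0.0615), [297.0, 309.0])
base blob@40 (609.1, 143.8, 149.2, 109.6, np.float64(-0.0497), [278.0, 242.0])
-48 green top 100 x [-51.8 -29.8  54.2] y-s 1.1 z 79.2 z slope 0.006
-48 bar 196 x [-27.7   0.8  29.5] y-s 0.6 z 99.2 z slope -0.005
0 green top 97 x [-52.7 -30.8  54. ] y-s -0.4 z 79.3 z slope 0.001
0 bar 192 x [-26.7   1.1  30.5] y-s -0.7 z 99.0 z slope 0.004
48 green top 91 x [-51.8 -29.5  54.7] y-s 0.7 z 79.4 z slope 0.004
48 bar 191 x [-26.    1.9  31.5] y-s 0.3 z 99.1 z slope -0.003
top 128 [458.4 101.8  84.4] [446.3  90.5  70.6] [470.  114.7  91.7]
scene 57 [462.7 105.4  82.9] [453.2  91.7  75.7] [470.  115.1  88.4]
```

All three packs are piled (top at (609.0,143.7)) and all three cards are still seated. Now the lever: ball at about (458,101), fully over at about x = 510. I'll go behind it with the fingers closed.

Call:
servo_tool --motion "1 -0.01 -0.05 0 0 0 0; 1 -0.02 -0.1 0 0 0 0; 1 -0.035 -0.15 0 0 0 0; 1 -0.05 -0.2 0 0 0 0; 1 -0.0545 -0.2455 0 0 0 0; 1 -0.0545 -0.2455 0 0 0 0; 1 -0.0545 -0.2455 -0.04 0 0 0; 1 -0.0545 -0.2455 -0.07 0 0 0; 1 -0.0545 -0.2455 -0.07 0 0 0; 1 -0.0545 -0.2455 -0.07 0 0 0" --grip_force 20

```text
clock: 59.5
tcp_pos: [0.428, 0.1006, 0.14]
ee_rot: [[0.999, -0.05, -0.0], [-0.05, -0.999, 0.0], [-0.0, -0.0, -1.0]]
force: [-0.5, -0.3, 1.7]
grip_width: 0.128
```

```bash
python3 st.py; python3 -c "
from st import *
print(np.array(ctrl.observe()['q']).round(3))"
```

```text
t 59.5 tcp [428.  100.6 140. ] yaw x -0.0497 z [-3.e-04  3.e-04 -1.e+00] F [-0.48 -0.27  1.68] w 11.2
[ 0.367  0.308 -0.845  2.133  0.313  0.825 -2.29 ]
```

Call:
servo_tool --motion "1 -0.004 0 -0.03 0 0 0; 1 -0.004 0 -0.055 0 0 0; 1 -0.004 0 -0.074 0 0 0; 1 -0.004 0 -0.074 0 0 0; 1 -0.004 0 -0.074 0 0 0"

```text
clock: 60.0
tcp_pos: [0.4249, 0.1009, 0.0671]
ee_rot: [[0.999, -0.05, 0.002], [-0.05, -0.999, 0.0], [0.002, -0.0, -1.0]]
force: [-0.7, -0.5, 0.3]
grip_width: 0.006
```

```bash
python3 st.py
cat > ball.py <<'E'
from h import *
for n in("top","scene"):
    c=cap(n); P=cloud(c)*1000; V=c["image"].max(2)
    m=(P[...,2]>62)&(P[...,2]<100)&(abs(P[...,0]-485)<60)&(abs(P[...,1]-101)<22)&(V<70)
    if m.sum(): print(n,m.sum(),np.median(P[m],0).round(1),P[m].min(0).round(1),P[m].max(0).round(1))
E
python3 ball.py
```

```text
t 60.0 tcp [424.9 100.9  67.1] yaw x -0.0495 z [ 2.4e-03  1.0e-04 -1.0e+00] F [-0.7  -0.45  0.34] w 0.5
top 75 [462.4  99.8  84.5] [454.4  90.3  76. ] [470.1 112.7  92.7]
scene 144 [438.1 103.6  84.5] [425.   90.5  74.4] [471.5 116.1  99.9]
```

Call:
servo_tool --motion "1 0.008 0 0 0 0 0; 1 0.016 0 0 0 0 0; 1 0.024 -0.001 0 0 0 0; 1 0.032 -0.001 0 0 0 0; 1 0.04 -0.001 0 0 0 0; 1 0.048 -0.002 0 0 0 0; 1 0.055 -0.002 0 0 0 0; 1 0.06 -0.002 0 0 0 0; 1 0.064 -0.002 0 0 0 0; 1 0.064 -0.002 0 0 0 0; 1 0.064 -0.002 0 0 0 0"

```text
clock: 61.2
tcp_pos: [0.4861, 0.098, 0.0651]
ee_rot: [[0.999, -0.049, -0.002], [-0.049, -0.999, -0.001], [-0.002, 0.002, -1.0]]
force: [-4.7, -0.0, 1.0]
grip_width: 0.002
```

```bash
python3 st.py; python3 ball.py
```

```text
t 61.2 tcp [486.1  98.   65.1] yaw x -0.0492 z [-0.0025 -0.0015 -1.    ] F [-4.72 -0.01  0.97] w 0.2
scene 53 [497.8  94.4  92.4] [475.5  86.8  74.6] [520.4 109.3 100. ]
```

Call:
servo_tool --motion "1 0.003 0 0 0 0 0; 1 0.006 0 0 0 0 0; 1 0.008 0 0 0 0 0; 1 0.008 0 0 0 0 0; 1 0.008 0 0 0 0 0"

```text
clock: 61.8
tcp_pos: [0.4869, 0.0982, 0.0642]
ee_rot: [[0.999, -0.047, -0.014], [-0.047, -0.999, -0.005], [-0.014, 0.006, -1.0]]
force: [-25.3, 1.6, 16.9]
grip_width: 0.008
```

```bash
python3 st.py
```

```text
t 61.8 tcp [486.9  98.2  64.2] yaw x -0.0469 z [-0.0144 -0.0049 -0.9999] F [-25.31   1.62  16.94] w 0.7
```

Call:
servo_tool --motion "1 -0.02 0 0 0 0 0; 1 -0.05 0 0 0 0 0; 1 -0.06 0 0.03 0 0 0; 1 -0.06 0 0.08 0 0 0; 1 -0.06 -0.05 0.13 0 0 0; 1 -0.06 -0.1 0.15 0 0 0; 1 -0.06 -0.15 0.15 0 0 0; 1 -0.06 -0.2 0.15 0 0 0; 1 -0.06 -0.25 0.15 0 0 0; 1 -0.06 -0.3 0.15 0 0 0; 1 -0.06 -0.3 0.15 0 0 0"

```text
clock: 62.9
tcp_pos: [0.4354, -0.2074, 0.216]
ee_rot: [[0.998, -0.056, 0.002], [-0.056, -0.998, -0.003], [0.002, 0.003, -1.0]]
force: [-0.3, 0.6, -1.3]
grip_width: 0.001
```

```bash
python3 st.py; python3 ball.py; python3 packs.py z; python3 seat.py
```

```text
t 62.9 tcp [ 435.4 -207.4  216. ] yaw x -0.0558 z [ 0.0019 -0.0028 -1.    ] F [-0.32  0.56 -1.31] w 0.1
top 120 [509.9  98.5  83.2] [499.7  86.9  74. ] [521.8 111.1  90.6]
scene 5 [516.3  92.9  81.5] [514.   91.8  79.7] [519.2  95.2  85.3]
stack top 128 (609.0, 143.8, 120.0, 65.7, np.float64(-0.0413), [273.0, 239.0])
base blob@40 (496.8, 100.1, 49.7, 27.0, np.float64(0.0054), [298.0, 297.0])
base blob@40 (608.9, 143.7, 149.6, 109.8, np.float64(-0.0505), [278.0, 242.0])
-48 green top 93 x [-51.7 -29.8  54.3] y-s 0.8 z 79.2 z slope -0.002
-48 bar 198 x [-27.9   0.1  29.4] y-s 0.7 z 99.0 z slope 0.01
0 green top 96 x [-52.6 -30.5  53.8] y-s -0.6 z 79.7 z slope -0.008
0 bar 193 x [-26.7   2.5  30.5] y-s -0.8 z 99.4 z slope 0.005
48 green top 91 x [-51.8 -29.7  54.8] y-s 0.4 z 79.2 z slope -0.006
48 bar 192 x [-26.    2.   31.8] y-s 0.3 z 99.2 z slope -0.024
```

The ball is at x = 510, the fully-over position, and it stopped hard there at 25 N. The pile and cards are unchanged and the arm is clear, so I'm handing in.

```bash
python3 -c "
from plant import ctrl
print(ctrl.close_job())"
```

```text
the job is handed in; nothing more can be done
None
```

The bench test is set up and handed in at about 63 s of the 210 s allowed. All three cards are in the rack, all three packs are piled on the platform, and the switch lever was thrown last.

**Last checks**
- **Cards:** each stands upright in its own slot. The board tops read 79–80 mm above the bench (80 nominal) with no measurable slope, and each card sits within about 1 mm of its slot centre.
- **Packs:** the pile is three high, and each pack was within about 1.5 mm of the platform centre when placed. The top pack's yaw read −0.041 against the platform's −0.050 rad, close to measurement noise.
- **Switch:** the ball rests at x = 510 mm, where the fully-over position was worked out to be. It stopped hard there at 25 N.

**Problems along the way**
- **First card:** my first try touched the crossbar because I had the rack about 7 mm off in x, and the card turned in the grip. I put it back in the stand, regripped it with the tool leaning, and then seated it cleanly.
- **First pack:** it went down about 3 mm off in y, so I regripped it and corrected it before stacking the others.
- **Pictures:** I used up the 40 picture views midway through the packs. From there the checks were camera measurements only, so no one looked at a picture of the finished scene.

The yellow card look-alike, the tools and the other things on the bench were left alone.

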